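Set out bottles and stoppers for a batch of culture medium

TASK

Set the bench up for a batch of culture medium: lift every bottle out of the tilted, divided carton and stand it upright on the floor of the white tray. Hold the beaker over the steel dish and tip all four plastic stoppers out into the dish, then stand the empty beaker upright on the middle of the stirrer's round plate. Never let a bottle lie down or fall over, and leave the wash bottle and the sample jar where they are.

Things in the scene. Friction and masses are not known exactly. Their poses are not given: they have to be found in the camera images.
- carton: open cardboard bottle carton on a sloping steel stand, 284 mm wide, 192 mm deep, 3 cells across y by 2 rows. Fixed. Origin on the bench under the middle of its floor (53 mm up); x horizontal to its back, y along its width, z straight up. Its cells tilt 25 degrees towards its -x (towards the robot): the way out of them is (-0.423, 0, 0.906) in this frame
- carton_mouth (a point): centre of the carton's mouth, level with the rim of its outer walls (175 mm deep inside; its cardboard dividers are 35 mm lower than the rim). Cells are 90 mm wide, 93 mm apart. Axes as the carton's
- tray: white shallow plastic bench tray, 240 x 240 mm outside, 25 mm high, walls 4 mm, floor 4 mm thick. Fixed. Origin under its centre, x and y along its sides
- dish: open rectangular stainless steel dish, 200 (x) by 180 (y) mm outside, 50 mm high, walls and floor 3 mm. Fixed. Origin under its centre. Dish and stirrer may change places
- stirrer_plate (a point): centre of the top of the round white plate (136 mm across) of the grey magnetic stirrer (210 x 160 mm housing, 70 mm high, plate top 80 mm above the bench). Fixed. z up, x to the stirrer's back; the housing's middle is 30 mm towards -x from this point
- beaker_mid (a point): middle of the axis, half-way up (50 mm above its underside), of the clear plastic beaker: straight cylinder, 68 mm outside diameter, 100 mm high, wall 3 mm, about 90 g empty. Loose; starts on the bench with the four stoppers loose in it, which slide out freely once it is tipped some 30 degrees past level. z points to its mouth
- beaker_rim (a point): centre of the beaker's mouth, 50 mm above beaker_mid along its axis
- washbottle: white wash bottle with a red cap and a bent spout, 72 mm across, 200 mm tall; not to be disturbed. Origin under it
- jar: white lidded sample jar, 64 mm across, 73 mm tall; not to be disturbed. Origin under it
- bottle1_mid (a point): middle (85 mm above the underside, on the axis) of an empty amber glass bottle, 170 mm tall: body 76 mm across up to 112 mm, shoulder, straight neck 33 mm across from 139 to 170 mm; about 260 g. Loose; starts leaning in a carton cell, 7 mm play all round, mouth 1 mm below the rim of the walls; None if absent. z points to its mouth
- bottle2_mid (a point): middle (85 mm above the underside, on the axis) of an empty amber glass bottle, 170 mm tall: body 76 mm across up to 112 mm, shoulder, straight neck 33 mm across from 139 to 170 mm; about 260 g. Loose; starts leaning in a carton cell, 7 mm play all round, mouth 1 mm below the rim of the walls; None if absent. z points to its mouth
- bottle3_mid (a point): middle (85 mm above the underside, on the axis) of an empty amber glass bottle, 170 mm tall: body 76 mm across up to 112 mm, shoulder, straight neck 33 mm across from 139 to 170 mm; about 260 g. Loose; starts leaning in a carton cell, 7 mm play all round, mouth 1 mm below the rim of the walls; None if absent. z points to its mouth
- bottle4_mid (a point): middle (85 mm above the underside, on the axis) of an empty amber glass bottle, 170 mm tall: body 76 mm across up to 112 mm, shoulder, straight neck 33 mm across from 139 to 170 mm; about 260 g. Loose; starts leaning in a carton cell, 7 mm play all round, mouth 1 mm below the rim of the walls; None if absent. z points to its mouth
- bottle5_mid (a point): middle (85 mm above the underside, on the axis) of an empty amber glass bottle, 170 mm tall: body 76 mm across up to 112 mm, shoulder, straight neck 33 mm across from 139 to 170 mm; about 260 g. Loose; starts leaning in a carton cell, 7 mm play all round, mouth 1 mm below the rim of the walls; None if absent. z points to its mouth
- bottle6_mid (a point): middle (85 mm above the underside, on the axis) of an empty amber glass bottle, 170 mm tall: body 76 mm across up to 112 mm, shoulder, straight neck 33 mm across from 139 to 170 mm; about 260 g. Loose; starts leaning in a carton cell, 7 mm play all round, mouth 1 mm below the rim of the walls; None if absent. z points to its mouth
- stopper1_mid (a point): centre of a smooth tan plastic bottle stopper, a slightly tapered cylinder about 26 mm across and 28 mm long, 18 g. Loose; starts in the beaker. z along its axis
- stopper2_mid (a point): centre of a smooth tan plastic bottle stopper, a slightly tapered cylinder about 26 mm across and 28 mm long, 18 g. Loose; starts in the beaker. z along its axis
- stopper3_mid (a point): centre of a smooth tan plastic bottle stopper, a slightly tapered cylinder about 26 mm across and 28 mm long, 18 g. Loose; starts in the beaker. z along its axis
- stopper4_mid (a point): centre of a smooth tan plastic bottle stopper, a slightly tapered cylinder about 26 mm across and 28 mm long, 18 g. Loose; starts in the beaker. z along its axis

How it is judged:
By the outcome, as a careful person would: the job done as asked, in the order asked, and still so for the second after the job is handed in, with the robot touching nothing.
Of bottle1, bottle2, bottle3, bottle4, bottle5, bottle6 only 3 to 4 are there at a start; the rules pass over those that are not, and their reading is None.
At some moment in a run one of beaker may be knocked a few centimetres aside while the robot is not near it.
It also fails if it takes over 210 s, if anything falls off the work surface, if the arm or the gripper's body presses on something with over 40 N, if the wrist force passes 120 N, or if a joint passes its speed limit or range.

ROBOT

A 7-joint arm with a two-finger parallel gripper is mounted at the origin on the work surface. World frame = base frame: x ahead of the robot, y to its left, z up, the work surface at z = 0. Lengths are in m, angles in rad, forces in N, time in s.
With the tool pointing down it reaches from about 0.4 to 0.85 m from the base axis. Payload 10.4 kg.
Tool frame: the origin (TCP) lies where the fingers leave the gripper's body, on its centre line; the fingertips stand manip.tip_reach ahead of it and the grasp point (between the pads) lies 54 mm ahead of it (manip.tip_reach is the distance from the TCP to the fingertips, in m); z points along the fingers, y is the line along which they close (so a half turn about z gives the same grasp; the last joint's range is limited). The gripper opens to 85 mm and grips with 20 to 120 N. Pads are 22 mm wide; open, the fingers measure 114 mm over their backs; the gripper's body (76 mm by 85 mm) begins 54 mm behind the grasp point. The pads swing forward as they close: fully open they stand 13 mm farther back than shut.
Start: joints at [1.19, 0.332, -0.065, 1.46, 0.022, 1.35, -0.088], TCP at [0.219, -0.585, 0.304] pointing down, gripper open.
Joint ranges: [-2.6, 2.6], [-0.5, 2.12], [-1.47, 1.34], [0.16, 2.42], [-1.27, 4.41], [0.06, 2.06], [-2.6, 2.6]. Speed limits (rad/s): [2.22, 2.22, 2.79, 2.79, 3.14, 3.14, 3.14].

INTERFACE

Orientations are given as [roll, pitch, yaw] about the fixed x, y, z axes, in that order (R = Rz(yaw) Ry(pitch) Rx(roll)).
In Python, from cell import manip, optics, workorder, nets gives the robot as it stands.
- The arm moves only by the shell command python3 -m creep 'ROWS' [OPENING] [FORCE]. ROWS is text: rows parted by semicolons, each of 6 numbers parted by spaces: the shift along the tool's x, y, z in cm, then the turn, a rotation vector about the tool's x, y, z in rad. A call has 1 to 8 rows; each row is the pose to reach, as a shift and turn from the pose commanded when the call began, along the tool's axes at that moment; what a row does not reach only later rows make up. A row lasts 1/12 s, in which the tool goes at most 41.7 mm and 7.16 degrees, less where a joint would pass 70% of its speed; a pose out of reach is approached as far as the arm can. A call with a gripper value outside its range is refused whole. OPENING is the opening, from 0 (shut) to 1 (fully open), set as the call begins (- or left out, the last holds). The fingers move at their own pace and stop on an object; FORCE is the grip in N (left out, the last holds). Time passes only in rows, so rows that repeat a pose let the fingers close. It gives the time, the measured TCP pose, the force, the opening and the grip force at its end, in the units of the state.
- manip.sense(): the state, without advancing time (a new reading comes with each control period).
- optics.grab_frame(name): name is "side" or "top"; returns a dict with "frame" (420x560x3 uint8, blue, green, red), "z_map" (420x560 float32, m along the optical axis (not along the pixel's ray), 0 where there is no reading), "fx", "fy", "cx", "cy" (pixels), "rvec" (rotation vector, rad) and "tvec" (3), from world to camera coordinates, as OpenCV has them. Camera axes: x right, y down, z forward; pixel columns grow to the right and rows downward; lengths in m; the calibration is good to about 2 mm. A picture is of the moment at which its call begins.
- workorder.close_job(): hands the job in; it is judged then, once.
Trained networks look in the newest picture that a camera, given by its name, has taken for a name from the list of things; names that differ only in an ending like _2 or _b are one class to them, and where a whole thing is asked for, a point or a joint stands for the part that bears it (a point fixed in the world has none). Each returns a list of dicts, best first, with "p" (0 to 1); they miss things now and then, are a little off and sometimes report something else, mostly with a low value. They report only what shows in the picture. A call takes as long as a camera call.
- nets.search_frame(camera, label): "box" ([centre column, centre row, width, height] in pixels, round what is visible of it).
- nets.masks_of(camera, label): "pixels" (420x560 bool, what is visible of it) and "box" ([centre column, centre row, width, height] in pixels, round what is visible of it).
The state is a dict: "clock": time; "qpos": joint angles; "dq": joint speeds; "effort": joint torques, N m; "tcp_pos": TCP position; "eef_rot": TCP orientation; "force": force on the tool from outside, world axes, zero at the start; "ft_torque": the same for the moment, N m; "finger_gap": opening from 0.0 (shut) to 1.0 (fully open); "grip_force": force on a finger pad.
Only numpy, scipy, OpenCV 4.12 (cv2) and the standard library are available. Lean on these libraries where they do the work, as an engineer would, in place of code of your own. Each camera call takes 0.05 s, during which the arm holds its last target. There are 200 camera calls.

## Working session

There is one attempt and no reset: what is moved stays moved. The work goes in short steps, Python scripts to look and compute and a shell command to move; the robot and the scene stay as the last step left them, time stands still between calls to the robot, and variables do not carry over. Pictures are saved under pics/ and viewed, at most 14 in all, crops included, and the job is handed in when it is done.

```bash
ls; mkdir -p pics; cat > h.py <<'E'
import numpy as np, cv2
from scipy.spatial.transform import Rotation as R
from cell import manip, optics, workorder, nets
def cam(n):
    f=optics.grab_frame(n); f['R']=cv2.Rodrigues(np.array(f['rvec'],float))[0]; f['t']=np.array(f['tvec'],float).ravel(); return f
def cloud(f,mask=None):
    z=f['z_map']; m=z>0
    if mask is not None: m=m&mask
    v,u=np.nonzero(m); d=z[v,u]
    P=np.c_[(u-f['cx'])/f['fx']*d,(v-f['cy'])/f['fy']*d,d]
    return (P-f['t'])@f['R'], u, v
def proj(f,p):
    q=f['R']@np.array(p)+f['t']; return f['fx']*q[0]/q[2]+f['cx'],f['fy']*q[1]/q[2]+f['cy']
E
python3 - <<'E'
from h import *
print(manip.sense(), manip.tip_reach)
for n in ('top','side'):
    f=cam(n); cv2.imwrite(f'pics/{n}0.png',f['frame'])
    print(n,'campos',-f['R'].T@f['t'], 'axis',f['R'][2])
    np.savez(f'/tmp/{n}.npz',**f)
    for l in ['carton','tray','dish','stirrer_plate','beaker_mid','washbottle','jar','bottle1_mid','stopper1_mid']:
        for r in nets.masks_of(n,l)[:6]:
            P,u,v=cloud(f,r['pixels'])
            if len(P)==0: continue
            print(l,round(r['p'],2),np.round(r['box']).astype(int),len(P),'med',np.round(np.median(P,0),3),'lo',np.round(np.percentile(P,2,axis=0),3),'hi',np.round(np.percentile(P,98,axis=0),3))
E
```

```text
pics
{'clock': 0.0, 'qpos': array([ 1.19039524,  0.33286475, -0.06470292,  1.4609629 ,  0.02160175,
        1.34988458, -0.08852055]), 'dq': array([ 0.0003164 ,  0.00174757, -0.00114212,  0.00062552,  0.00015899,
        0.0004915 ,  0.00185391]), 'effort': array([-4.91128435e-05, -6.25451231e+01,  4.87286272e-02, -3.91592360e+01,
        1.60174852e-02,  1.00434740e-02,  2.35576243e-05]), 'tcp_pos': array([ 0.21878805, -0.58515865,  0.30311001]), 'eef_rot': array([-3.14017028e+00,  6.73397153e-05,  3.57805170e-01]), 'force': array([-0.40673058,  0.49433193, -0.36357645]), 'ft_torque': array([ 0.02198508,  0.03691588, -0.0161099 ]), 'grip_force': 0.0, 'finger_gap': 0.9995733514422651} 0.0726
top campos [0.44096325 0.03906603 1.50577525] axis [ 0.08018225 -0.00581605 -0.99676325]
carton 0.78 [275 162 132 106] 8229 med [0.672 0.056 0.139] lo [ 0.55  -0.115  0.004] hi [0.797 0.191 0.25 ]
tray 0.83 [173 260  92  87] 7714 med [0.411 0.325 0.004] lo [ 0.297  0.207 -0.003] hi [0.529 0.439 0.026]
dish 0.58 [291 267  75  81] 4982 med [0.394 0.002 0.003] lo [ 0.297 -0.088 -0.004] hi [0.494 0.0
[... 1892 characters left out ...]
 0.642 -0.269  0.098]
beaker_mid 0.44 [269 177  28  34] 555 med [ 0.606 -0.051  0.158] lo [ 0.59  -0.081  0.127] hi [ 0.651 -0.031  0.192]
washbottle 0.91 [141 312  47  82] 2392 med [0.583 0.416 0.11 ] lo [0.568 0.372 0.004] hi [0.622 0.442 0.194]
jar 0.9 [323 199  29  32] 675 med [ 0.521 -0.166  0.058] lo [ 0.499 -0.254 -0.002] hi [ 0.556 -0.152  0.074]
jar 0.49 [322 164  23  41] 826 med [ 0.602 -0.284  0.066] lo [ 0.575 -0.353 -0.   ] hi [ 0.641 -0.267  0.098]
bottle1_mid 0.83 [272 175  25  27] 516 med [ 0.605 -0.051  0.158] lo [ 0.59 -0.08  0.13] hi [ 0.648 -0.032  0.191]
stopper1_mid 0.6 [382 196  93  70] 4113 med [ 0.385 -0.249  0.068] lo [ 0.289 -0.361  0.01 ] hi [ 0.5   -0.208  0.081]
```

View pics/top0.png

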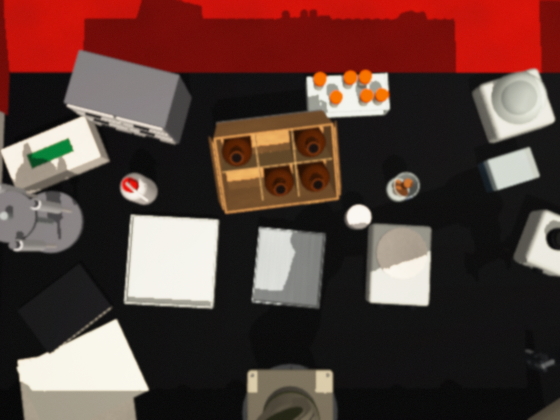

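View pics/side0.png

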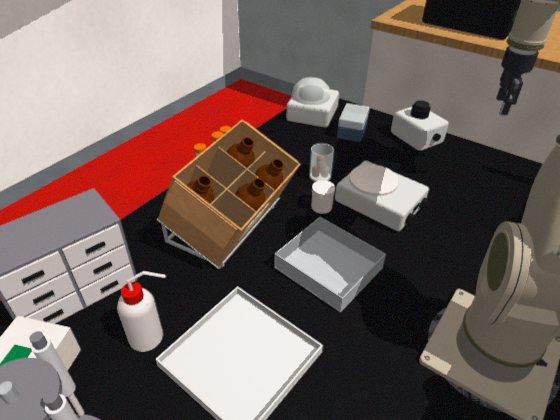

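The top view shows four bottles: back-left (238,151), back-right (313,143), front-middle (278,183) and front-right (315,177). The beaker is at (403,186), the jar at (358,216), the stirrer at (399,265), the dish at (290,267) and the tray at (172,260). The side view agrees. Next I fit the carton yaw and the bottle mouths.

```bash
cat > fit.py <<'E'
from h import *
F={n:cam(n) for n in ('top','side')}
C=np.vstack([cloud(F[n])[0] for n in F])
np.save('/tmp/C.npy',C)
col=np.vstack([F[n]['frame'][cloud(F[n])[2],cloud(F[n])[1]] for n in F]).astype(float)
np.save('/tmp/col.npy',col)
E
python3 - <<'E'
from fit import *
S=(C[:,0]>.5)&(C[:,0]<.85)&(C[:,1]>-.15)&(C[:,1]<.24)&(C[:,2]>.05)&(C[:,2]<.3)
P=C[S]; yaw=.1
for it in range(4):
    T=(R.from_euler('z',yaw)*R.from_euler('y',-25,degrees=True)).as_matrix()  # cols x,y,out
    Q=P@T; w=Q[:,2]
    h=np.histogram(w,bins=np.arange(-.1,.2,.004)); 
    wm=np.percentile(w,99.5); rim=Q[(w>wm-.008)]
    r=cv2.minAreaRect(rim[:,:2].astype(np.float32)); a=r[2]; a=a-90 if a>45 else a
    print(yaw,wm,r,len(rim)); yaw+=np.radians(a)
print('rim plane w', np.percentile(w,[90,95,98,99,99.5,99.9]), 'centre world', T@np.r_[r[0],wm])
# bottle necks by colour: dark reddish; list candidates at cell centres
from collections import OrderedDict
cx,cy=r[0]
for i in (-1,1):
  for j in (-1,0,1):
    c=np.array([cx+i*.0475,cy+j*.093]); d=np.hypot(*(Q[:,:2]-c).T)
    n=Q[(d<.042)&(w>wm-.028)&(w<wm+.004)]
    if len(n)<20: print(i,j,len(n));continue
    top=n[n[:,2]>np.percentile(n[:,2],90)-.006]
    (x,y),rad=cv2.minEnclosingCircle(top[:,:2].astype(np.float32))
    print(i,j,len(n),'neck mid',n[:,:2].mean(0)-c,'ring',np.array([x,y])-c,rad,'top w-wm',np.percentile(n[:,2],95)-wm,'world mouth',np.round(T@np.r_[x,y,wm-.001],4))
f=F['top']
for n in F:
  f=F[n]; im=f['frame'].copy()
  for i in (-1,1):
    for j in (-1,0,1):
      p=T@np.r_[cx+i*.0475,cy+j*.093,wm-.001]; cv2.circle(im,tuple(int(round(v)) for v in proj(f,p)),2,(0,255,0),-1)
  for a,b in ((-1,-1),(-1,1),(1,1),(1,-1)):
      cv2.circle(im,tuple(int(round(v)) for v in proj(f,T@np.r_[cx+a*.096,cy+b*.142,wm])),2,(255,255,0),-1)
  cv2.imwrite(f'pics/fit_{n}.png',cv2.resize(im[90:230,180:360] if n=='top' else im[110:270,140:320],None,fx=2.2,fy=2.2))
a=cv2.imread('pics/fit_top.png');b=cv2.imread('pics/fit_side.png');b=cv2.resize(b,(a.shape[1],a.shape[0]))
cv2.imwrite('pics/fit.png',np.hstack([a,b]))
# beaker/jar/stirrer/tray/dish
def box(m): return np.round(np.percentile(C[m],[1,99],axis=0),3).tolist()
x,y,z=C.T
print('tray rim',box((abs(x-.41)<.17)&(abs(y-.325)<.17)&(z>.018)&(z<.03)))
t=C[(abs(x-.41)<.15)&(abs(y-.325)<.15)&(z>.019)&(z<.03)][:,:2].astype(np.float32);print(cv2.minAreaRect(t))
t=C[(abs(x-.394)<.14)&(abs(y)<.13)&(z>.042)&(z<.056)][:,:2].astype(np.float32);print('dish',cv2.minAreaRect(t))
t=C[(abs(x-.4)<.14)&(abs(y+.287)<.13)&(z>.0755)&(z<.09)][:,:2].astype(np.float32);print('plate',cv2.minEnclosingCircle(t))
t=C[(abs(x-.4)<.14)&(abs(y+.287)<.13)&(z>.06)&(z<.075)][:,:2].astype(np.float32);print('housing',cv2.minAreaRect(t))
t=C[(abs(x-.61)<.06)&(abs(y+.305)<.06)&(z>.09)&(z<.11)][:,:2].astype(np.float32);print('beaker rim',cv2.minEnclosingCircle(t),len(t))
t=C[(abs(x-.53)<.045)&(abs(y+.181)<.045)&(z>.065)&(z<.085)][:,:2].astype(np.float32);print('jar',cv2.minEnclosingCircle(t),len(t))
E
```

```text
0.1 -0.07470717623399782 ((0.6666308641433716, -0.029376789927482605), (0.1960688978433609, 0.2978067696094513), 1.053032636642456) 2789
0.11837888664036794 -0.07469091205995422 ((0.6660449504852295, -0.041565701365470886), (0.19606877863407135, 0.29779738187789917), 0.09859345853328705) 2877
0.1200996671127023 -0.0746830602888778 ((0.665979266166687, -0.04266348481178284), (0.19606876373291016, 0.29779908061027527), 0.009239494800567627) 2882
0.1202609267181931 -0.0746767715464038 ((0.6659730672836304, -0.042766302824020386), (0.19606876373291016, 0.29779931902885437), 0.0008608220960013568) 2880
rim plane w [-0.08037215 -0.07828131 -0.07661874 -0.07554537 -0.07467677 -0.07310711] centre world [0.63567971 0.03374069 0.21377224]
-1 -1 364 neck mid [-0.00361251  0.00180003] ring [-0.00409658 -0.00144547] 0.018788592889904976 top w-wm -0.0010533599273097605 world mouth [ 0.601  -0.0656  0.1911]
-1 0 383 neck mid [-0.00380601  0.00127329] ring [-0.00500573 -0.00212975] 0.018781611695885658 top w-wm -0.0015576315926381645 world mouth [0.5891 0.026  0.1907]
-1 1 0
1 -1 370 neck mid [-0.00
[... 218 characters left out ...]
 0.033514853566884995 top w-wm -0.0013132187391112493 world mouth [0.6753 0.1327 0.2365]
tray rim [[0.286, 0.2, 0.018], [0.576, 0.446, 0.029]]
((0.4111599326133728, 0.32334816455841064), (0.24227750301361084, 0.2433704137802124), 86.91289520263672)
dish ((0.3947182297706604, 0.0035892650485038757), (0.18474042415618896, 0.20316678285598755), 84.34172821044922)
plate ((0.42336681485176086, -0.25612857937812805), 0.14745455980300903)
housing ((0.41753315925598145, -0.26275062561035156), (0.2238175868988037, 0.2378091961145401), 86.45576477050781)
beaker rim ((0.6095117330551147, -0.3037930428981781), 0.037429079413414) 259
jar ((0.520229697227478, -0.1938532590866089), 0.04635850712656975) 772
```

View pics/fit.png

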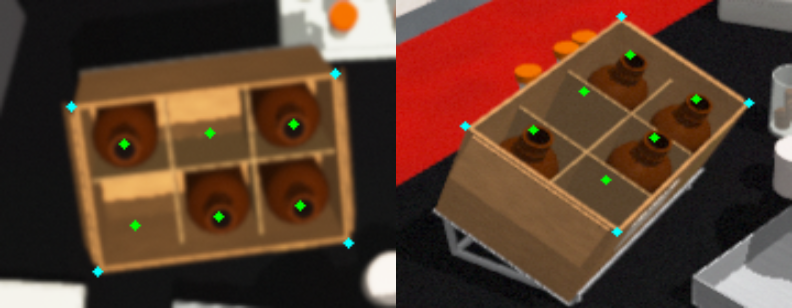

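The overlay agrees: the rim corners and mouth points land on the real carton, and the necks match at about 1 mm below the rim. Next is the planning helper, then the first move.

```bash
cat >> h.py <<'E'
T=(R.from_euler('z',.1203)*R.from_euler('y',-25,degrees=True)).as_matrix()
RC=T@np.diag([1,-1,-1.])
C0=np.array([.66597,-.04277,-.0747])
def mouth(i,j): return T@(C0+[i*.0475-.005,j*.093+.001,-.001])
def gr(i,j,up=0): return mouth(i,j)+T[:,2]*(.043+up), RC
def down(x,y,z,yaw): return np.array([x,y,z]),(R.from_euler('z',yaw)*R.from_euler('x',np.pi)).as_matrix()
def tray(a,b,z=.219,yaw=.6):
    c=R.from_euler('z',-.05).apply([a*.054,b*.054,0]); return down(.411+c[0],.324+c[1],z,yaw)
def now():
    s=manip.sense(); return np.array(s['tcp_pos']),R.from_euler('xyz',s['eef_rot']).as_matrix()
def rows(*targets,start=None):
    A=start or now()
    for B in targets:
        d=A[1].T@(B[0]-A[0])*100; r=R.from_matrix(A[1].T@B[1]).as_rotvec()
        n=max(np.linalg.norm(d)/4.17,np.degrees(np.linalg.norm(r))/7.16)
        print(' '.join('%.1f'%v for v in d),' '.join('%.2f'%v for v in r),'| rows>=%.1f'%n, 'to',np.round(B[0],3)); A=B
E
python3 - <<'E'
from h import *
rows(down(.4,-.35,.42,.3),down(.48,-.1,.40,.12),gr(-1,-1,.10),gr(-1,-1))
f=cam('top')
C,u,v=cloud(f);x,y,z=C.T
b=f['frame'][v,u].astype(float)
m=(abs(x-.40)<.14)&(abs(y+.287)<.1)&(z>.0765)&(z<.09);print('plate',np.percentile(C[m],[1,50,99],axis=0),cv2.minEnclosingCircle(C[m][:,:2].astype(np.float32)))
m=(abs(x-.40)<.14)&(abs(y+.287)<.1)&(z>.055)&(z<.09);print('housing',cv2.minAreaRect(C[m][:,:2].astype(np.float32)))
E
```

```text
25.2 -15.7 -11.6 0.00 -0.00 0.06 | rows>=7.6 to [ 0.4  -0.35  0.42]
15.0 -21.5 2.0 0.00 -0.00 0.18 | rows>=6.3 to [ 0.48 -0.1   0.4 ]
6.3 -2.2 8.0 0.00 0.44 -0.00 | rows>=3.5 to [ 0.54 -0.07  0.32]
-0.0 -0.0 10.0 0.00 0.00 0.00 | rows>=2.4 to [ 0.582 -0.065  0.23 ]
plate [[ 0.36296292 -0.35840563  0.07661493]
 [ 0.4333047  -0.29451947  0.08038552]
 [ 0.5020002  -0.22332237  0.08777579]] ((0.427349328994751, -0.2734847366809845), 0.1371380090713501)
housing ((0.4118820130825043, -0.27818119525909424), (0.1929037719964981, 0.2487168163061142), 87.08634948730469)
```

```bash
python3 -m creep '12 -8 -6 0 0 0.03;25.2 -15.7 -11.6 0 0 0.06;25.2 -15.7 -11.6 0 0 0.06;25.2 -15.7 -11.6 0 0 0.06;25.2 -15.7 -11.6 0 0 0.06;25.2 -15.7 -11.6 0 0 0.06;25.2 -15.7 -11.6 0 0 0.06;25.2 -15.7 -11.6 0 0 0.06' 0.54 60
python3 -m creep '15 -21.5 2 0 0 0.18;15 -21.5 2 0 0 0.18;15 -21.5 2 0 0 0.18;15 -21.5 2 0 0 0.18;15 -21.5 2 0 0 0.18;15 -21.5 2 0 0 0.18;15 -21.5 2 0 0 0.18;15 -21.5 2 0 0 0.18'
python3 -m creep '6.3 -2.2 8 0 0.44 0;6.3 -2.2 8 0 0.44 0;6.3 -2.2 8 0 0.44 0;6.3 -2.2 8 0 0.44 0;6.3 -2.2 8 0 0.44 0;6.3 -2.2 8 0 0.44 0;6.3 -2.2 8 0 0.44 0;6.3 -2.2 8 0 0.44 0'
python3 -c "
from h import *
rows(gr(-1,-1,.10));rows(gr(-1,-1)); print(manip.sense()['qpos'])
f=cam('side');cv2.imwrite('pics/hover.png',cv2.resize(f['frame'][60:270,150:430],None,fx=2.5,fy=2.5))"
```

```text
clock: 1.82
tcp_pos: [0.4024, -0.3464, 0.4219]
eef_rot: [3.14, -0.002, 0.302]
force: [0.5, 0.1, -0.0]
finger_gap: 0.54
grip_force: 0.0
clock: 2.48
tcp_pos: [0.4811, -0.0954, 0.4]
eef_rot: [-3.141, -0.001, 0.125]
force: [0.6, -0.5, -0.5]
finger_gap: 0.54
grip_force: 0.0
clock: 3.15
tcp_pos: [0.5409, -0.0716, 0.3212]
eef_rot: [3.141, -0.44, 0.118]
force: [-0.6, 1.2, 0.2]
finger_gap: 0.54
grip_force: 0.0
-0.1 -0.1 0.0 0.00 -0.00 -0.00 | rows>=0.0 to [ 0.54 -0.07  0.32]
-0.2 -0.1 10.0 0.00 -0.00 -0.00 | rows>=2.4 to [ 0.582 -0.065  0.23 ]
[ 0.6168006  -0.06438031 -0.4981712   1.91849191 -0.16939167  0.85621399
 -1.25653453]
```

View pics/hover.png

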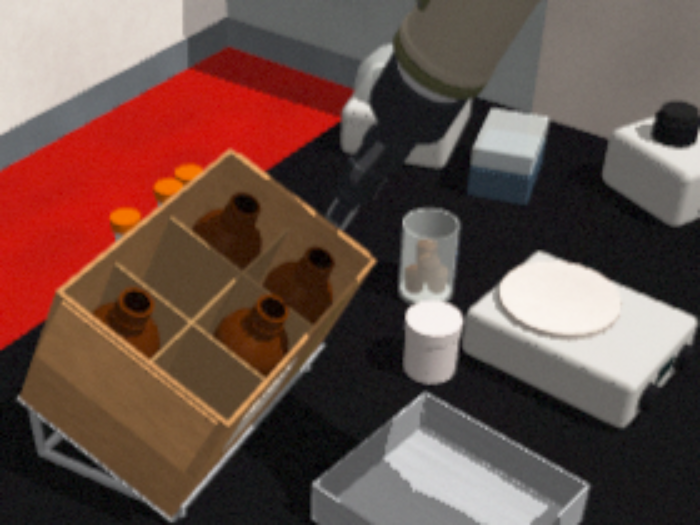

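The hover picture shows the open fingers at about (345,200), lined up on the front-right neck at (318,258). Descending and gripping.

```bash
python3 -m creep '-0.1 -0.1 2 0 0 0;-0.1 -0.1 4 0 0 0;-0.2 -0.1 6 0 0 0;-0.2 -0.1 7.5 0 0 0;-0.2 -0.1 9 0 0 0;-0.2 -0.1 10 0 0 0;-0.2 -0.1 10 0 0 0;-0.2 -0.1 10 0 0 0'
python3 -m creep '0 0 0 0 0 0;0 0 0 0 0 0;0 0 0 0 0 0;0 0 0 0 0 0;0 0 0 0 0 0;0 0 0 0 0 0;0 0 0 0 0 0;0 0 0 0 0 0' 0 60
python3 -c "
from h import *
rows(gr(-1,-1),gr(-1,-1,.23),tray(1,1,.45),tray(1,1))
f=cam('side');cv2.imwrite('pics/grip.png',cv2.resize(f['frame'][90:250,170:380],None,fx=3,fy=3))"
```

```text
clock: 3.87
tcp_pos: [0.5808, -0.0654, 0.2286]
eef_rot: [-3.141, -0.439, 0.118]
force: [0.3, -0.5, 0.8]
finger_gap: 0.538
grip_force: 0.0
clock: 4.53
tcp_pos: [0.581, -0.0659, 0.2298]
eef_rot: [3.14, -0.442, 0.118]
force: [-3.5, -0.7, 6.5]
finger_gap: 0.366
grip_force: 59.9
0.1 -0.0 0.1 0.00 -0.01 -0.00 | rows>=0.0 to [ 0.582 -0.065  0.23 ]
0.0 0.0 -23.0 0.00 0.00 0.00 | rows>=5.5 to [ 0.485 -0.077  0.438]
3.8 -45.1 0.5 0.10 -0.43 -0.47 | rows>=10.9 to [0.468 0.375 0.45 ]
0.0 -0.0 23.1 0.00 0.00 0.00 | rows>=5.5 to [0.468 0.375 0.219]
```

View pics/grip.png

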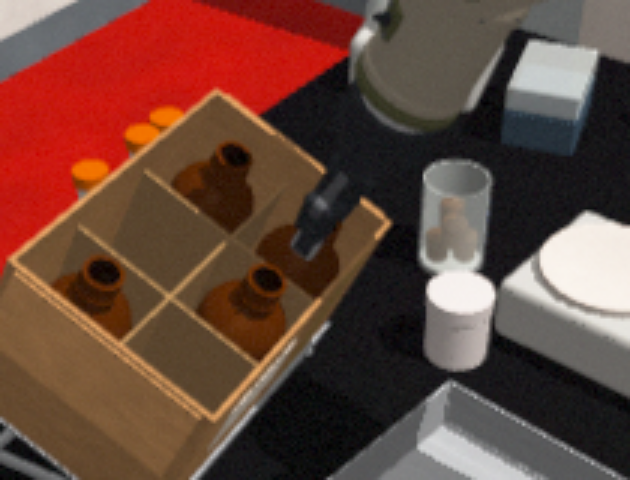

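The picture shows the fingers around the front-right neck at (320,215), and the gap of 0.366 is about 31 mm, as expected for the neck. Lifting and carrying.

```bash
python3 -m creep '0 0 -1 0 0 0;0 0 -3 0 0 0;0 0 -6 0 0 0;0 0 -9 0 0 0;0 0 -12 0 0 0;0 0 -15 0 0 0;0 0 -17 0 0 0;0 0 -18 0 0 0' - 70
python3 -m creep '0 0 -1 0 0 0;0 0 -3 0 0 0;0 0 -4.5 0 0 0;0 0 -5 0 0 0;0 0 -5 0 0 0;0 0 -5 0 0 0'
python3 -m creep '0 -1 0 0 -0.02 -0.02;0.5 -4 0 0.01 -0.06 -0.05;0.8 -8 0 0.02 -0.1 -0.1;1.2 -12 0 0.03 -0.15 -0.15;1.5 -16 0.2 0.04 -0.2 -0.2;2 -20 0.2 0.05 -0.24 -0.24;2 -22 0.2 0.05 -0.26 -0.26;2 -22.5 0.2 0.05 -0.27 -0.27'
python3 -c "
from h import *
rows(tray(1,1,.45),tray(1,1))"
```

```text
clock: 5.25
tcp_pos: [0.5037, -0.0744, 0.3946]
eef_rot: [3.139, -0.443, 0.119]
force: [-0.1, -0.8, -2.1]
finger_gap: 0.363
grip_force: 70.3
clock: 5.75
tcp_pos: [0.4834, -0.0769, 0.4355]
eef_rot: [-3.141, -0.439, 0.118]
force: [-0.1, -0.2, -1.9]
finger_gap: 0.361
grip_force: 70.2
clock: 6.42
tcp_pos: [0.4745, 0.1543, 0.4428]
eef_rot: [3.11, -0.162, 0.404]
force: [-0.2, 0.4, -2.2]
finger_gap: 0.364
grip_force: 70.3
8.1 -20.6 -0.1 0.05 -0.16 -0.20 | rows>=5.3 to [0.468 0.375 0.45 ]
0.0 -0.0 23.1 0.00 0.00 0.00 | rows>=5.5 to [0.468 0.375 0.219]
```

```bash
python3 -m creep '1.5 -4 0 0.01 -0.04 -0.04;3 -8 0 0.02 -0.07 -0.08;4.5 -12 0 0.03 -0.1 -0.12;6 -16 -0.1 0.04 -0.13 -0.16;7.5 -19 -0.1 0.05 -0.15 -0.19;8.1 -20.6 -0.1 0.05 -0.16 -0.2;8.1 -20.6 -0.1 0.05 -0.16 -0.2;8.1 -20.6 -0.1 0.05 -0.16 -0.2'
python3 -m creep '0 0 2 0 0 0;0 0 5 0 0 0;0 0 8 0 0 0;0 0 12 0 0 0;0 0 15 0 0 0;0 0 17 0 0 0;0 0 18 0 0 0;0 0 18 0 0 0'
python3 -c "
from h import *
rows(tray(1,1)); print(manip.sense()['qpos'])
f=cam('side');cv2.imwrite('pics/low.png',cv2.resize(f['frame'][180:420,80:400],None,fx=2,fy=2))"
```

```text
clock: 7.08
tcp_pos: [0.4707, 0.3711, 0.4494]
eef_rot: [-3.139, 0.002, 0.596]
force: [0.3, -0.0, -2.0]
finger_gap: 0.365
grip_force: 70.9
clock: 7.75
tcp_pos: [0.4713, 0.3679, 0.2688]
eef_rot: [3.141, 0.003, 0.591]
force: [0.6, -0.2, -1.5]
finger_gap: 0.367
grip_force: 70.9
0.1 -0.8 5.0 0.00 0.00 -0.01 | rows>=1.2 to [0.468 0.375 0.219]
[ 0.00794957  0.4672593  -0.98142355  1.54317696  0.39353027  1.34619865
 -1.99334325]
```

View pics/low.png

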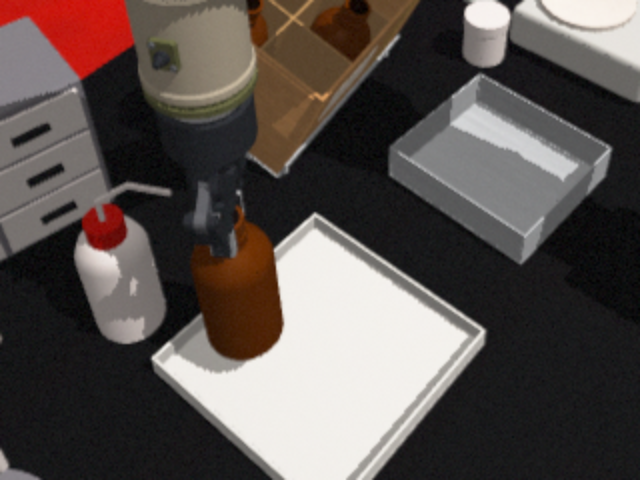

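The bottle hangs upright over the far-left part of the tray at (240,300), clear of the wash bottle. Lowering it the last 5 cm.

```bash
python3 -m creep '0.1 -0.5 1.5 0 0 0;0.1 -0.8 3 0 0 0;0.1 -0.8 4 0 0 0;0.1 -0.8 4.4 0 0 0;0.1 -0.8 4.6 0 0 0;0.1 -0.8 4.8 0 0 0;0.1 -0.8 4.8 0 0 0'
python3 -m creep '0 0 0.1 0 0 0;0 0 0.2 0 0 0;0 0 0.2 0 0 0'
python3 -m creep '0 0 0.1 0 0 0;0 0 0.2 0 0 0;0 0 0.2 0 0 0'
```

```text
clock: 8.38
tcp_pos: [0.4676, 0.3772, 0.2231]
eef_rot: [-3.141, -0.001, 0.593]
force: [-0.2, 0.2, -2.2]
finger_gap: 0.369
grip_force: 71.0
clock: 8.63
tcp_pos: [0.4675, 0.3772, 0.221]
eef_rot: [-3.141, -0.0, 0.593]
force: [-0.9, -0.1, -2.0]
finger_gap: 0.363
grip_force: 71.0
clock: 8.88
tcp_pos: [0.4679, 0.3776, 0.2205]
eef_rot: [-3.141, -0.002, 0.593]
force: [-1.1, -2.9, 9.3]
finger_gap: 0.362
grip_force: 72.3
```

Contact. Releasing, then up and back to the front-middle bottle.

```bash
python3 -m creep '0 0 0 0 0 0;0 0 0 0 0 0;0 0 0 0 0 0;0 0 0 0 0 0' 0.54
python3 -m creep '0 0 -0.5 0 0 0;0 0 -1.5 0 0 0;0 0 -3 0 0 0;0 0 -6 0 0 0;0 0 -10 0 0 0;0 0 -14 0 0 0;0 0 -18 0 0 0;0 0 -20 0 0 0'
python3 -c "
from h import *
f=cam('side')
r=nets.masks_of('side','bottle1_mid')
for k in r[:5]: 
    P,_,_=cloud(f,k['pixels']); print(round(k['p'],2),np.median(P,0),np.percentile(P,98,axis=0)) if len(P) else 0
A=down(.44,.2,.43,.25)
rows(A,gr(-1,0,.10),gr(-1,0))"
```

```text
clock: 9.22
tcp_pos: [0.4673, 0.3772, 0.2188]
eef_rot: [-3.141, 0.0, 0.593]
force: [0.2, -0.3, -0.2]
finger_gap: 0.538
grip_force: 0.0
clock: 9.88
tcp_pos: [0.4671, 0.3777, 0.425]
eef_rot: [-3.14, -0.006, 0.593]
force: [-0.1, 0.7, 0.0]
finger_gap: 0.537
grip_force: 0.0
0.67 [0.44999868 0.39161844 0.116666  ] [0.48713651 0.41415331 0.1740278 ]
0.63 [0.64475652 0.05909423 0.15195693] [0.76324678 0.19092194 0.24350912]
-12.2 13.2 -0.7 -0.00 -0.01 0.34 | rows>=4.3 to [0.44 0.2  0.43]
4.2 19.5 11.0 -0.03 0.44 0.13 | rows>=5.5 to [0.529 0.022 0.32 ]
-0.0 -0.0 10.0 0.00 0.00 0.00 | rows>=2.4 to [0.571 0.027 0.23 ]
```

```bash
python3 -m creep '-6 6 -0.5 0 0 0.15;-12.2 13.2 -0.5 0 0 0.34;-12.2 13.2 -0.5 0 0 0.34;-12.2 13.2 -0.5 0 0 0.34;-12.2 13.2 -0.5 0 0 0.34;-12.2 13.2 -0.5 0 0 0.34;-12.2 13.2 -0.5 0 0 0.34;-12.2 13.2 -0.5 0 0 0.34'
python3 -m creep '2 8 2 -0.01 0.2 0.06;3 13 5 -0.02 0.3 0.1;4.2 19.5 11 -0.03 0.44 0.13;4.2 19.5 11 -0.03 0.44 0.13;4.2 19.5 11 -0.03 0.44 0.13;4.2 19.5 11 -0.03 0.44 0.13;4.2 19.5 11 -0.03 0.44 0.13;4.2 19.5 11 -0.03 0.44 0.13'
python3 -c "
from h import *
rows(gr(-1,0,.10));rows(gr(-1,0))"
```

```text
clock: 10.65
tcp_pos: [0.4397, 0.2003, 0.4238]
eef_rot: [-3.141, 0.0, 0.254]
force: [-0.9, 0.1, -0.0]
finger_gap: 0.543
grip_force: 0.0
clock: 11.32
tcp_pos: [0.5295, 0.0224, 0.3124]
eef_rot: [-3.139, -0.438, 0.121]
force: [-0.1, 1.1, 0.3]
finger_gap: 0.54
grip_force: 0.0
0.3 0.0 -0.7 -0.00 -0.00 0.00 | rows>=0.2 to [0.529 0.022 0.32 ]
0.2 0.1 9.3 -0.00 -0.00 0.00 | rows>=2.2 to [0.571 0.027 0.23 ]
```

```bash
python3 -m creep '0.1 0 2 0 0 0;0.2 0 4 0 0 0;0.2 0.1 6 0 0 0;0.2 0.1 8 0 0 0;0.2 0.1 9 0 0 0;0.2 0.1 9.3 0 0 0;0.2 0.1 9.3 0 0 0;0.2 0.1 9.3 0 0 0'
python3 -m creep '0 0 0 0 0 0;0 0 0 0 0 0;0 0 0 0 0 0;0 0 0 0 0 0;0 0 0 0 0 0;0 0 0 0 0 0;0 0 0 0 0 0;0 0 0 0 0 0' 0 70
python3 -m creep '0 0 -1 0 0 0;0 0 -3 0 0 0;0 0 -6 0 0 0;0 0 -9 0 0 0;0 0 -12 0 0 0;0 0 -15 0 0 0;0 0 -17 0 0 0;0 0 -18 0 0 0'
python3 -m creep '0 0 -1 0 0 0;0 0 -3 0 0 0;0 0 -4.5 0 0 0;0 0 -5 0 0 0;0 0 -5 0 0 0;0 0 -5 0 0 0'
python3 -c "
from h import *
rows(tray(1,-1,.45));rows(tray(1,-1))"
```

```text
clock: 11.98
tcp_pos: [0.571, 0.0267, 0.2314]
eef_rot: [-3.141, -0.442, 0.122]
force: [-0.0, 0.3, 0.5]
finger_gap: 0.536
grip_force: 0.0
clock: 12.65
tcp_pos: [0.5711, 0.0253, 0.2318]
eef_rot: [3.141, -0.443, 0.121]
force: [-4.6, -0.2, 7.4]
finger_gap: 0.366
grip_force: 69.4
clock: 13.32
tcp_pos: [0.4938, 0.0162, 0.3961]
eef_rot: [3.139, -0.444, 0.122]
force: [1.0, -0.6, -2.8]
finger_gap: 0.37
grip_force: 70.9
clock: 13.82
tcp_pos: [0.4734, 0.0134, 0.4371]
eef_rot: [-3.141, -0.439, 0.12]
force: [-1.0, -0.5, -4.0]
finger_gap: 0.361
grip_force: 70.7
2.3 -25.3 -0.3 0.10 -0.43 -0.47 | rows>=6.1 to [0.462 0.267 0.45 ]
-7.5 -25.3 20.6 0.10 -0.43 -0.47 | rows>=8.0 to [0.462 0.267 0.219]
```

```bash
python3 -m creep '0 -2 0 0.01 -0.03 -0.03;0.4 -5 0 0.02 -0.09 -0.1;0.8 -9 0 0.04 -0.15 -0.16;1.2 -13 -0.1 0.06 -0.22 -0.24;1.6 -17 -0.2 0.07 -0.3 -0.32;2 -21 -0.3 0.09 -0.36 -0.4;2.3 -24 -0.3 0.1 -0.41 -0.45;2.3 -25.3 -0.3 0.1 -0.43 -0.47'
python3 -m creep '0 0 0 0 0 0;0 0 0 0 0 0;0 0 2 0 0 0;0 0 5 0 0 0;0 0 9 0 0 0;0 0 13 0 0 0;0 0 16 0 0 0;0 0 18 0 0 0'
python3 -c "
from h import *
rows(tray(1,-1));rows(tray(1,-1,.222))"
```

```text
clock: 14.48
tcp_pos: [0.4623, 0.2706, 0.4489]
eef_rot: [-3.141, 0.003, 0.604]
force: [-0.3, -0.3, -3.0]
finger_gap: 0.366
grip_force: 70.9
clock: 15.15
tcp_pos: [0.4625, 0.2635, 0.2672]
eef_rot: [3.135, 0.002, 0.594]
force: [-0.3, -0.2, -3.3]
finger_gap: 0.361
grip_force: 70.9
0.2 -0.4 4.8 0.01 0.00 -0.01 | rows>=1.2 to [0.462 0.267 0.219]
0.2 -0.4 4.5 0.01 0.00 -0.01 | rows>=1.1 to [0.462 0.267 0.222]
```

```bash
python3 -m creep '0 0 0 0 0 0;0.2 -0.2 1.5 0 0 0;0.2 -0.4 3 0 0 0;0.2 -0.4 4 0 0 0;0.2 -0.4 4.3 0 0 0;0.2 -0.4 4.5 0 0 0;0.2 -0.4 4.5 0 0 0'
python3 -m creep '0 0 0.1 0 0 0;0 0 0.2 0 0 0;0 0 0.2 0 0 0'
python3 -m creep '0 0 0.1 0 0 0;0 0 0.1 0 0 0;0 0 0.1 0 0 0'
```

```text
clock: 15.73
tcp_pos: [0.463, 0.2702, 0.2264]
eef_rot: [3.136, -0.001, 0.597]
force: [0.3, 0.0, -2.6]
finger_gap: 0.363
grip_force: 71.1
clock: 15.98
tcp_pos: [0.4627, 0.2704, 0.2241]
eef_rot: [3.136, -0.001, 0.597]
force: [0.1, -0.1, -2.4]
finger_gap: 0.363
grip_force: 71.1
clock: 16.23
tcp_pos: [0.4625, 0.2704, 0.2228]
eef_rot: [3.136, -0.001, 0.597]
force: [0.4, -0.1, -3.5]
finger_gap: 0.363
grip_force: 71.1
```

```bash
python3 -m creep '0 0 0.1 0 0 0;0 0 0.2 0 0 0;0 0 0.2 0 0 0'
python3 -m creep '0 0 0.1 0 0 0;0 0 0.1 0 0 0;0 0 0.1 0 0 0'
```

```text
clock: 16.48
tcp_pos: [0.4631, 0.2707, 0.2218]
eef_rot: [3.136, -0.002, 0.597]
force: [-0.7, -1.7, 6.1]
finger_gap: 0.361
grip_force: 72.2
clock: 16.73
tcp_pos: [0.4635, 0.2709, 0.2218]
eef_rot: [3.135, -0.003, 0.597]
force: [-2.5, -3.8, 15.1]
finger_gap: 0.364
grip_force: 73.2
```

Contact. Releasing, then on to the back-right bottle (1,-1).

```bash
python3 -m creep '0 0 0 0 0 0;0 0 0 0 0 0;0 0 0 0 0 0;0 0 0 0 0 0' 0.54
python3 -m creep '0 0 -0.5 0 0 0;0 0 -1.5 0 0 0;0 0 -3 0 0 0;0 0 -6 0 0 0;0 0 -10 0 0 0;0 0 -14 0 0 0;0 0 -18 0 0 0;0 0 -22 0 0 0'
python3 -m creep '0 0 -1 0 0 0;0 0 -1 0 0 0'
python3 -c "
from h import *
f=cam('side')
for k in nets.masks_of('side','bottle1_mid')[:5]: 
    P,_,_=cloud(f,k['pixels']); print(round(k['p'],2),np.median(P,0),np.percentile(P,98,axis=0)) if len(P) else 0
A=down(.50,.05,.45,.15)
rows(A,gr(1,-1,.10),gr(1,-1))"
```

```text
clock: 17.07
tcp_pos: [0.4625, 0.2704, 0.2197]
eef_rot: [3.136, -0.001, 0.597]
force: [1.0, -0.3, 0.5]
finger_gap: 0.536
grip_force: 0.0
clock: 17.73
tcp_pos: [0.461, 0.2713, 0.4429]
eef_rot: [3.136, -0.002, 0.598]
force: [0.4, -0.5, 0.1]
finger_gap: 0.542
grip_force: 0.0
clock: 17.9
tcp_pos: [0.4618, 0.2724, 0.4539]
eef_rot: [3.136, -0.006, 0.598]
force: [1.2, 0.2, -1.3]
finger_gap: 0.539
grip_force: 0.0
0.56 [0.44974209 0.39144894 0.11674742] [0.48825073 0.41414156 0.17405006]
0.44 [ 0.39454488 -0.00408829  0.00417038] [0.49585854 0.10032263 0.04906821]
-9.3 20.5 0.1 0.01 -0.00 0.45 | rows>=5.4 to [0.5  0.05 0.45]
10.8 12.8 9.0 -0.01 0.44 0.03 | rows>=4.5 to [ 0.625 -0.06   0.36 ]
-0.0 -0.0 10.0 0.00 0.00 0.00 | rows>=2.4 to [ 0.667 -0.055  0.27 ]
```

```bash
python3 -m creep '-5 10 0 0 0 0.22;-9.3 20.5 0.1 0 0 0.45;-9.3 20.5 0.1 0 0 0.45;-9.3 20.5 0.1 0 0 0.45;-9.3 20.5 0.1 0 0 0.45;-9.3 20.5 0.1 0 0 0.45;-9.3 20.5 0.1 0 0 0.45;-9.3 20.5 0.1 0 0 0.45'
python3 -m creep '4 5 2 0 0.2 0.01;8 9 5 -0.01 0.35 0.02;10.8 12.8 9 -0.01 0.44 0.03;10.8 12.8 9 -0.01 0.44 0.03;10.8 12.8 9 -0.01 0.44 0.03;10.8 12.8 9 -0.01 0.44 0.03;10.8 12.8 9 -0.01 0.44 0.03;10.8 12.8 9 -0.01 0.44 0.03'
python3 -c "
from h import *
rows(gr(1,-1,.10));rows(gr(1,-1))
C=np.vstack([cloud(cam(n))[0] for n in ('side','top')])
for z0,z1 in ((.15,.19),(.02,.11)):
  for b in (.378,.27):
    m=(abs(C[:,0]-.465)<.06)&(abs(C[:,1]-b)<.053)&(C[:,2]>z0)&(C[:,2]<z1); print(b,m.sum(),cv2.minEnclosingCircle(C[m][:,:2].astype(np.float32)),C[m][:,2].max())
"
```

```text
clock: 18.67
tcp_pos: [0.4999, 0.0484, 0.4485]
eef_rot: [3.138, -0.001, 0.145]
force: [0.6, 1.0, 0.4]
finger_gap: 0.535
grip_force: 0.0
clock: 19.33
tcp_pos: [0.626, -0.0591, 0.3608]
eef_rot: [3.134, -0.443, 0.122]
force: [-0.2, 0.2, 0.8]
finger_gap: 0.537
grip_force: 0.0
-0.1 0.1 0.0 0.01 -0.01 0.00 | rows>=0.1 to [ 0.625 -0.06   0.36 ]
-0.1 0.0 10.0 0.01 -0.01 0.00 | rows>=2.4 to [ 0.667 -0.055  0.27 ]
0.378 552 ((0.46861231327056885, 0.3762877881526947), 0.01966107077896595) 0.1821794734444927
0.27 478 ((0.4619070291519165, 0.26734381914138794), 0.02005385421216488) 0.18212601192474565
0.378 1191 ((0.468353271484375, 0.37581270933151245), 0.04018978774547577) 0.10995667460873264
0.27 1067 ((0.4783162474632263, 0.25710737705230713), 0.05912004038691521) 0.10998772975920623
```

Both bottles stand. Gripping the third.

```bash
python3 -m creep '-0.1 -0.1 2 0 0 0;-0.2 -0.1 4 0 0 0;-0.2 -0.1 6 0 0 0;-0.2 -0.1 8 0 0 0;-0.2 -0.1 9.5 0 0 0;-0.2 -0.1 10 0 0 0;-0.2 -0.1 10 0 0 0;-0.2 -0.1 10 0 0 0'
python3 -m creep '0 0 0 0 0 0;0 0 0 0 0 0;0 0 0 0 0 0;0 0 0 0 0 0;0 0 0 0 0 0;0 0 0 0 0 0;0 0 0 0 0 0;0 0 0 0 0 0' 0 70
python3 -m creep '0 0 -1 0 0 0;0 0 -3 0 0 0;0 0 -6 0 0 0;0 0 -9 0 0 0;0 0 -12 0 0 0;0 0 -15 0 0 0;0 0 -17 0 0 0;0 0 -18 0 0 0'
python3 -m creep '0 0 -1 0 0 0;0 0 -3 0 0 0;0 0 -4.5 0 0 0;0 0 -5 0 0 0;0 0 -5 0 0 0;0 0 -5 0 0 0'
python3 -c "
from h import *
rows(down(.42,.10,.46,.4),tray(-1,1,.46))
print(manip.sense()['qpos'])"
```

```text
clock: 20.1
tcp_pos: [0.6669, -0.0558, 0.2708]
eef_rot: [3.133, -0.444, 0.121]
force: [-0.0, -0.4, 0.7]
finger_gap: 0.542
grip_force: 0.0
clock: 20.77
tcp_pos: [0.6671, -0.0559, 0.2715]
eef_rot: [3.132, -0.445, 0.121]
force: [-4.2, 1.4, 6.1]
finger_gap: 0.361
grip_force: 69.5
clock: 21.43
tcp_pos: [0.5892, -0.0642, 0.4357]
eef_rot: [3.13, -0.446, 0.121]
force: [-0.0, -1.2, -2.0]
finger_gap: 0.362
grip_force: 70.9
clock: 21.93
tcp_pos: [0.5686, -0.0665, 0.4761]
eef_rot: [3.134, -0.442, 0.119]
force: [0.5, 0.6, -3.1]
finger_gap: 0.365
grip_force: 70.8
-12.2 -18.3 -4.1 0.07 -0.44 -0.28 | rows>=5.4 to [0.42 0.1  0.46]
5.4 -28.2 -0.0 -0.00 0.00 -0.20 | rows>=6.9 to [0.36  0.381 0.46 ]
[ 0.88797941 -0.0467753  -0.77106819  1.57653076 -0.13299298  1.16779267
 -1.31749054]
```

```bash
python3 -m creep '-1 -1 -0.2 0 -0.03 -0.02;-3 -4 -0.8 0.01 -0.1 -0.06;-5 -8 -1.6 0.03 -0.19 -0.12;-7.5 -11.5 -2.5 0.04 -0.28 -0.18;-9.8 -14.6 -3.3 0.06 -0.36 -0.23;-11.5 -17 -3.8 0.07 -0.42 -0.27;-12.2 -18.3 -4.1 0.07 -0.44 -0.28;-12.2 -18.3 -4.1 0.07 -0.44 -0.28'
python3 -m creep '0.5 -2 0 0 0 -0.01;1 -6 0 0 0 -0.04;2 -11 0 0 0 -0.08;3 -16 0 0 0 -0.11;4 -20 0 0 0 -0.14;5 -24.5 0 0 0 -0.17;5.3 -27 0 0 0 -0.19;5.4 -28.2 0 0 0 -0.2'
python3 -m creep '0 0 0 0 0 0;0 0 1 0 0 0;0 0 3 0 0 0;0 0 7 0 0 0;0 0 11 0 0 0;0 0 15 0 0 0;0 0 18 0 0 0;0 0 19 0 0 0'
python3 -m creep '0 0 0 0 0 0;0 0 0 0 0 0'
python3 -c "
from h import *
rows(tray(-1,1,.224))"
```

```text
clock: 22.6
tcp_pos: [0.4192, 0.1041, 0.4598]
eef_rot: [3.141, 0.003, 0.408]
force: [0.3, 0.7, -1.9]
finger_gap: 0.361
grip_force: 70.7
clock: 23.27
tcp_pos: [0.3613, 0.3824, 0.4588]
eef_rot: [-3.14, 0.002, 0.601]
force: [-0.6, -0.6, -2.1]
finger_gap: 0.366
grip_force: 70.8
clock: 23.93
tcp_pos: [0.3605, 0.3771, 0.2649]
eef_rot: [3.139, 0.007, 0.598]
force: [0.3, -1.1, -2.1]
finger_gap: 0.365
grip_force: 70.8
clock: 24.1
tcp_pos: [0.3607, 0.3804, 0.2711]
eef_rot: [3.142, 0.001, 0.6]
force: [-0.0, 0.5, -1.6]
finger_gap: 0.367
grip_force: 70.8
-0.1 -0.1 4.7 0.00 0.00 0.00 | rows>=1.1 to [0.36  0.381 0.224]
```

```bash
python3 -m creep '0 0 1.5 0 0 0;0 0 3 0 0 0;0 0 4 0 0 0;0 0 4.5 0 0 0;0 0 4.7 0 0 0;0 0 4.7 0 0 0'
python3 -m creep '0 0 0.1 0 0 0;0 0 0.2 0 0 0;0 0 0.2 0 0 0'
python3 -m creep '0 0 0.1 0 0 0;0 0 0.2 0 0 0;0 0 0.2 0 0 0'
```

```text
clock: 24.6
tcp_pos: [0.36, 0.3811, 0.224]
eef_rot: [3.141, 0.001, 0.602]
force: [-0.4, 0.2, -2.6]
finger_gap: 0.364
grip_force: 71.1
clock: 24.85
tcp_pos: [0.3598, 0.3811, 0.2219]
eef_rot: [3.141, 0.0, 0.602]
force: [0.7, 0.2, -2.6]
finger_gap: 0.364
grip_force: 71.1
clock: 25.1
tcp_pos: [0.36, 0.3822, 0.2216]
eef_rot: [3.142, -0.002, 0.603]
force: [-2.5, -1.7, 15.3]
finger_gap: 0.364
grip_force: 72.6
```

Contact. Releasing and going for the fourth bottle (1,1).

```bash
python3 -m creep '0 0 0 0 0 0;0 0 0 0 0 0;0 0 0 0 0 0;0 0 0 0 0 0' 0.54
python3 -m creep '0 0 -0.5 0 0 0;0 0 -1.5 0 0 0;0 0 -3 0 0 0;0 0 -6 0 0 0;0 0 -10 0 0 0;0 0 -14 0 0 0;0 0 -18 0 0 0;0 0 -22 0 0 0'
python3 -m creep '0 0 -2 0 0 0;0 0 -3 0 0 0;0 0 -3 0 0 0;0 0 -3 0 0 0'
python3 -c "
from h import *
A=down(.50,.16,.47,.2)
rows(A,gr(1,1,.10),gr(1,1))
C=np.vstack([cloud(cam(n))[0] for n in ('side','top')])
Q=C@T-[*C0]-[.0475,.093,0]
m=(np.hypot(Q[:,0],Q[:,1])<.035)&(Q[:,2]>-.012)&(Q[:,2]<.004);print(m.sum(),cv2.minEnclosingCircle(Q[m][:,:2].astype(np.float32)),Q[m].mean(0))
"
```

```text
clock: 25.43
tcp_pos: [0.3597, 0.3808, 0.2193]
eef_rot: [3.141, 0.001, 0.602]
force: [0.6, 0.2, 0.6]
finger_gap: 0.543
grip_force: 0.0
clock: 26.1
tcp_pos: [0.3591, 0.3809, 0.4424]
eef_rot: [3.141, 0.0, 0.603]
force: [0.8, 0.4, -0.0]
finger_gap: 0.54
grip_force: 0.0
clock: 26.43
tcp_pos: [0.3597, 0.3811, 0.4689]
eef_rot: [3.141, 0.002, 0.603]
force: [-0.1, 0.0, -0.5]
finger_gap: 0.545
grip_force: 0.0
-1.0 26.2 -0.1 0.00 0.00 0.40 | rows>=6.3 to [0.5  0.16 0.47]
9.4 5.5 11.0 -0.02 0.44 0.08 | rows>=3.7 to [0.603 0.125 0.36 ]
-0.0 -0.0 10.0 0.00 0.00 0.00 | rows>=2.4 to [0.645 0.13  0.27 ]
152 ((-0.005892083048820496, 0.0006621265201829374), 0.016935447230935097) [-0.00519776  0.00059457 -0.00400929]
```

```bash
python3 -m creep '-0.5 13 0 0 0 0.2;-1 26.2 -0.1 0 0 0.4;-1 26.2 -0.1 0 0 0.4;-1 26.2 -0.1 0 0 0.4;-1 26.2 -0.1 0 0 0.4;-1 26.2 -0.1 0 0 0.4;-1 26.2 -0.1 0 0 0.4;-1 26.2 -0.1 0 0 0.4'
python3 -m creep '0 0 0 0 0 0;4 2 2 0 0.2 0.03;7 4 6 -0.01 0.35 0.06;9.4 5.5 11 -0.02 0.44 0.08;9.4 5.5 11 -0.02 0.44 0.08;9.4 5.5 11 -0.02 0.44 0.08;9.4 5.5 11 -0.02 0.44 0.08;9.4 5.5 11 -0.02 0.44 0.08'
python3 -m creep '0 0 0 0 0 0;0 0 0 0 0 0'
python3 -c "
from h import *
rows(gr(1,1,.10));rows(gr(1,1))"
```

```text
clock: 27.2
tcp_pos: [0.5024, 0.1544, 0.4684]
eef_rot: [3.141, 0.004, 0.194]
force: [-0.3, -0.2, -0.1]
finger_gap: 0.536
grip_force: 0.0
clock: 27.87
tcp_pos: [0.6026, 0.1261, 0.3622]
eef_rot: [3.138, -0.438, 0.124]
force: [0.6, -0.6, 0.6]
finger_gap: 0.54
grip_force: 0.0
clock: 28.03
tcp_pos: [0.6035, 0.126, 0.3629]
eef_rot: [3.139, -0.441, 0.123]
force: [-0.3, 0.5, -0.2]
finger_gap: 0.539
grip_force: 0.0
-0.2 0.1 0.2 0.00 -0.00 0.00 | rows>=0.1 to [0.603 0.125 0.36 ]
-0.2 0.1 10.2 0.00 -0.00 0.00 | rows>=2.4 to [0.645 0.13  0.27 ]
```

```bash
python3 -m creep '-0.1 0.1 2 0 0 0;-0.2 0.1 4 0 0 0;-0.2 0.1 6 0 0 0;-0.2 0.1 8 0 0 0;-0.2 0.1 9.7 0 0 0;-0.2 0.1 10.2 0 0 0;-0.2 0.1 10.2 0 0 0;-0.2 0.1 10.2 0 0 0'
python3 -m creep '0 0 0 0 0 0;0 0 0 0 0 0;0 0 0 0 0 0;0 0 0 0 0 0;0 0 0 0 0 0;0 0 0 0 0 0;0 0 0 0 0 0;0 0 0 0 0 0' 0 70
python3 -m creep '0 0 -1 0 0 0;0 0 -3 0 0 0;0 0 -6 0 0 0;0 0 -9 0 0 0;0 0 -12 0 0 0;0 0 -15 0 0 0;0 0 -17 0 0 0;0 0 -18 0 0 0'
python3 -m creep '0 0 -1 0 0 0;0 0 -3 0 0 0;0 0 -4.5 0 0 0;0 0 -5 0 0 0;0 0 -5 0 0 0;0 0 -5 0 0 0'
python3 -c "
from h import *
rows(down(.42,.20,.46,.45),tray(-1,-1,.46))
print(manip.sense()['qpos'])"
```

```text
clock: 28.7
tcp_pos: [0.6448, 0.1288, 0.2687]
eef_rot: [3.139, -0.44, 0.122]
force: [-0.1, 0.7, 0.2]
finger_gap: 0.538
grip_force: 0.0
clock: 29.37
tcp_pos: [0.6447, 0.1289, 0.2693]
eef_rot: [3.138, -0.442, 0.123]
force: [-4.2, 1.1, 7.0]
finger_gap: 0.363
grip_force: 69.4
clock: 30.03
tcp_pos: [0.5674, 0.1205, 0.4329]
eef_rot: [3.135, -0.441, 0.124]
force: [0.4, -0.5, -2.9]
finger_gap: 0.371
grip_force: 71.2
clock: 30.53
tcp_pos: [0.5471, 0.117, 0.4748]
eef_rot: [3.137, -0.439, 0.122]
force: [0.1, -0.0, -2.8]
finger_gap: 0.365
grip_force: 71.2
-11.1 -9.8 -3.6 0.08 -0.43 -0.32 | rows>=4.4 to [0.42 0.2  0.46]
-2.7 -9.4 -0.0 0.00 0.00 -0.15 | rows>=2.3 to [0.354 0.273 0.46 ]
[ 0.93007297 -0.13029385 -1.12267616  1.59888333 -0.07990317  1.16218297
 -1.64962702]
```

```bash
python3 -m creep '-1 -1 -0.2 0 -0.03 -0.02;-2.5 -2.2 -0.8 0.02 -0.1 -0.07;-4.5 -4 -1.5 0.03 -0.18 -0.13;-6.5 -6 -2.2 0.05 -0.26 -0.19;-8.5 -7.6 -2.8 0.06 -0.33 -0.25;-10 -9 -3.3 0.07 -0.39 -0.29;-11.1 -9.8 -3.6 0.08 -0.43 -0.32;-11.1 -9.8 -3.6 0.08 -0.43 -0.32'
python3 -m creep '-0.3 -1 0 0 0 -0.02;-0.8 -3 0 0 0 -0.05;-1.5 -5.5 0 0 0 -0.09;-2.2 -8 0 0 0 -0.13;-2.7 -9.4 0 0 0 -0.15;-2.7 -9.4 0 0 0 -0.15'
python3 -m creep '0 0 0 0 0 0;0 0 1 0 0 0;0 0 3 0 0 0;0 0 7 0 0 0;0 0 11 0 0 0;0 0 15 0 0 0;0 0 18 0 0 0;0 0 19 0 0 0'
python3 -m creep '0 0 0 0 0 0;0 0 0 0 0 0'
python3 -c "
from h import *
rows(tray(-1,-1,.225))"
```

```text
clock: 31.2
tcp_pos: [0.419, 0.2023, 0.4593]
eef_rot: [-3.135, -0.002, 0.453]
force: [0.9, 0.2, -2.8]
finger_gap: 0.361
grip_force: 71.2
clock: 31.7
tcp_pos: [0.3533, 0.2764, 0.4607]
eef_rot: [-3.14, -0.007, 0.603]
force: [-0.5, 0.3, -3.8]
finger_gap: 0.363
grip_force: 71.1
clock: 32.37
tcp_pos: [0.3555, 0.2719, 0.2656]
eef_rot: [-3.136, -0.001, 0.595]
force: [-0.7, -0.0, -2.9]
finger_gap: 0.36
grip_force: 71.4
clock: 32.53
tcp_pos: [0.3563, 0.2741, 0.2703]
eef_rot: [-3.135, -0.005, 0.597]
force: [0.2, 0.3, -2.2]
finger_gap: 0.364
grip_force: 71.5
-0.3 0.0 4.5 -0.01 -0.01 -0.00 | rows>=1.1 to [0.354 0.273 0.225]
```

```bash
python3 -m creep '-0.2 0 1.5 0 0 0;-0.3 0 3 0 0 0;-0.3 0 4 -0.01 -0.01 0;-0.3 0 4.5 -0.01 -0.01 0;-0.3 0 4.5 -0.01 -0.01 0;-0.3 0 4.6 -0.01 -0.01 0'
python3 -m creep '0 0 0.1 0 0 0;0 0 0.2 0 0 0;0 0 0.2 0 0 0'
python3 -m creep '0 0 0.1 0 0 0;0 0 0.2 0 0 0;0 0 0.2 0 0 0'
```

```text
clock: 33.03
tcp_pos: [0.3544, 0.2736, 0.2259]
eef_rot: [3.135, 0.002, 0.597]
force: [-0.1, -0.7, -2.8]
finger_gap: 0.365
grip_force: 71.4
clock: 33.28
tcp_pos: [0.3542, 0.2731, 0.2231]
eef_rot: [3.135, 0.003, 0.597]
force: [0.5, 0.2, -3.3]
finger_gap: 0.364
grip_force: 71.4
clock: 33.53
tcp_pos: [0.3539, 0.2731, 0.2207]
eef_rot: [3.135, 0.004, 0.597]
force: [-0.5, 0.2, -3.4]
finger_gap: 0.361
grip_force: 71.4
```

```bash
python3 -m creep '0 0 0.1 0 0 0;0 0 0.15 0 0 0;0 0 0.15 0 0 0'
python3 -m creep '0 0 0.1 0 0 0;0 0 0.1 0 0 0;0 0 0.1 0 0 0'
```

```text
clock: 33.78
tcp_pos: [0.3538, 0.2732, 0.2192]
eef_rot: [3.135, 0.004, 0.598]
force: [-0.0, -0.3, -2.5]
finger_gap: 0.366
grip_force: 71.6
clock: 34.03
tcp_pos: [0.3542, 0.2737, 0.2191]
eef_rot: [3.135, 0.003, 0.598]
force: [-2.2, -1.3, 9.2]
finger_gap: 0.361
grip_force: 73.0
```

Contact. Releasing, checking all four bottles and the beaker, and fitting the arm's kinematics so the beaker grasp can be planned.

```bash
python3 -m creep '0 0 0 0 0 0;0 0 0 0 0 0;0 0 0 0 0 0;0 0 0 0 0 0' 0.54
python3 -m creep '0 0 -0.5 0 0 0;0 0 -1.5 0 0 0;0 0 -3 0 0 0;0 0 -6 0 0 0;0 0 -10 0 0 0;0 0 -14 0 0 0;0 0 -18 0 0 0;0 0 -22 0 0 0'
python3 -c "
from h import *;s=manip.sense();print(list(s['qpos'].round(4)),list(s['tcp_pos'].round(4)),list(s['eef_rot'].round(4)));rows(down(.42,0,.45,0.1),down(.4,-.15,.45,0.1))"
python3 -m creep '-2 3 -1 0 0 0.03;-8 12 -2 0 0 0.15;-8 12 -2 0 0 0.15;-8 12 -2 0 0 0.15;-8 12 -2 0 0 0.15;-8 12 -2 0 0 0.15'
python3 - <<'E'
from h import *
s=manip.sense();print(list(s['qpos'].round(4)),list(s['tcp_pos'].round(4)),list(s['eef_rot'].round(4)))
rows(down(.42,-.1,.45,0.1))
ims=[];Cs=[]
for n in ('top','side'):
    f=cam(n); ims.append(f['frame']); Cs.append(cloud(f)[0])
    for l in ('beaker_mid','jar','stopper1_mid'):
        for k in nets.masks_of(n,l)[:1]:
            P=cloud(f,k['pixels'])[0]; print(n,l,round(k['p'],2),np.round(np.median(P,0),3))
C=np.vstack(Cs);x,y,z=C.T
for a,b in ((.468,.376),(.462,.268),(.36,.38),(.354,.273)):
    m=(np.hypot(x-a,y-b)<.045)&(z>.155)&(z<.18); print('bottle',m.sum(),cv2.minEnclosingCircle(C[m][:,:2].astype(np.float32)))
m=(abs(x-.61)<.07)&(abs(y+.305)<.07)&(z>.088)&(z<.11);print('beaker',m.sum(),cv2.minEnclosingCircle(C[m][:,:2].astype(np.float32)))
cv2.imwrite('pics/mid.png',cv2.resize(np.hstack([ims[0][100:320,100:460],ims[1][100:420,80:480][:220*320//320]]) if 0 else ims[1],None,fx=1.4,fy=1.4))
E
```

```text
clock: 34.37
tcp_pos: [0.3539, 0.2732, 0.2183]
eef_rot: [3.135, 0.004, 0.598]
force: [-0.9, 0.2, -0.2]
finger_gap: 0.542
grip_force: 0.0
clock: 35.03
tcp_pos: [0.3529, 0.2752, 0.4406]
eef_rot: [3.132, 0.003, 0.598]
force: [0.9, 0.8, -0.0]
finger_gap: 0.542
grip_force: 0.0
[np.float64(0.7182), np.float64(-0.1806), np.float64(-1.282), np.float64(1.6071), np.float64(-0.1633), np.float64(1.5887), np.float64(-1.5347)] [np.float64(0.3529), np.float64(0.2752), np.float64(0.4406)] [np.float64(3.1319), np.float64(0.0028), np.float64(0.5979)]
-9.9 26.5 -0.7 0.01 0.00 0.50 | rows>=6.8 to [0.42 0.   0.45]
-3.5 14.7 0.0 0.00 0.00 0.00 | rows>=3.6 to [ 0.4  -0.15  0.45]
clock: 35.53
tcp_pos: [0.3551, 0.1301, 0.4597]
eef_rot: [3.134, 0.002, 0.446]
force: [0.2, 1.9, -0.6]
finger_gap: 0.538
grip_force: 0.0
[np.float64(0.6979), np.float64(-0.3463), np.float64(-0.8563), np.float64(1.71), np.float64(-0.2529), np.float64(1.6605), np.float64(-1.2763)] [np.float64(0.3551), np.float64(0.1301), np.float64(0.4597)] [np.float64(3.1344), np.float64(0.0019), np.float64(0.4457)]
-4.1 23.6 1.1 0.01 0.00 0.35 | rows>=5.7 to [ 0.42 -0.1   0.45]
top beaker_mid 0.78 [ 0.609 -0.307  0.064]
top jar 0.73 [ 0.529 -0.181  0.073]
top stopper1_mid 0.6 [ 0.603 -0.294  0.06 ]
side beaker_mid 0.95 [ 0.613 -0.271  0.062]
side jar 0.88 [ 0.521 -0.165  0.059]
bottle 523 ((0.4689110219478607, 0.37551459670066833), 0.019294429570436478)
bottle 454 ((0.46254175901412964, 0.2687166631221771), 0.0198026355355978)
bottle 581 ((0.3530672788619995, 0.3806597888469696), 0.019930211827158928)
bottle 335 ((0.3510134518146515, 0.27278822660446167), 0.0189676471054554)
beaker 208 ((0.6131036877632141, -0.30032965540885925), 0.037036675959825516)
```

View pics/mid.png

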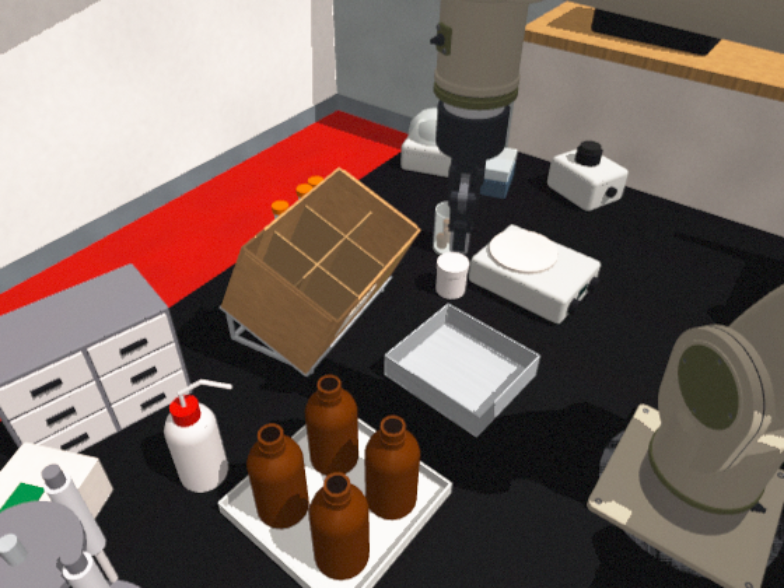

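All four bottles stand in the tray (rings at x .35–.47, y .27–.38), and the carton is empty. The beaker is still next to the jar, with its rim centre at about (.611, -.302). Now the kinematic fit.

```bash
cat > kin.py <<'E'
from h import *
from scipy.optimize import least_squares
import itertools,os
D=[([1.19039524,.33286475,-.06470292,1.4609629,.02160175,1.34988458,-.08852055],[.21878805,-.58515865,.30311],[-3.14017,0,.3578]),
([.6168006,-.06438031,-.4981712,1.91849191,-.16939167,.85621399,-1.25653453],[.5409,-.0716,.3212],[3.141,-.44,.118]),
([.00794957,.4672593,-.98142355,1.54317696,.39353027,1.34619865,-1.99334325],[.4713,.3679,.2688],[3.141,.003,.591]),
([.88797941,-.0467753,-.77106819,1.57653076,-.13299298,1.16779267,-1.31749054],[.5686,-.0665,.4761],[3.134,-.442,.119]),
([.93007297,-.13029385,-1.12267616,1.59888333,-.07990317,1.16218297,-1.64962702],[.5471,.117,.4748],[3.137,-.439,.122]),
([.7182,-.1806,-1.282,1.6071,-.1633,1.5887,-1.5347],[.3529,.2752,.4406],[3.1319,.0028,.5979]),
([.6979,-.3463,-.8563,1.71,-.2529,1.6605,-1.2763],[.3551,.1301,.4597],[3.1344,.0019,.4457])]
def fk(q,p,s,allp=False):
    d1,d3,d5,d7,a1,a3,a5,a6,o7=p
    M=lambda ax,a:R.from_euler(ax,a).as_matrix()
    Q=M('z',s[0]*q[0]);x=np.array([0,0,d1])+Q@[a1,0,0]
    Q=Q@M('y',q[1])@M('z',s[1]*q[2]);x=x+Q@[a3,0,d3];e=x
    Q=Q@M('y',q[3])@M('z',s[2]*q[4]);x=x+Q@[a5,0,d5];w=x
    Q=Q@M('y',q[5])@M('z',s[3]*q[6]+o7);x=x+Q@[0,0,d7]+Q@M('z',-s[3]*q[6]-o7)@[a6,0,0]
    return (x,Q,e,w) if allp else (x,Q)
LO=np.array([-2.6,-.5,-1.47,.16,-1.27,.06,-2.6]);HI=np.array([2.6,2.12,1.34,2.42,4.41,2.06,2.6])
def err(q,P,p,s): x,Q=fk(q,p,s); return np.r_[(x-P[0])*3,R.from_matrix(Q.T@P[1]).as_rotvec()]
if __name__=='__main__':
    best=None
    TG=[(np.array(a),R.from_euler('xyz',b).as_matrix()) for _,a,b in D]
    for s in itertools.product((1,-1),repeat=4):
      for o in (0,np.pi/2,np.pi,-np.pi/2):
        f=lambda p:np.concatenate([err(q,P,p,s) for (q,_,_),P in zip(D,TG)])
        r=least_squares(f,[.3,.4,.4,.2,0,0,0,0,o])
        if best is None or r.cost<best[0]: best=(r.cost,s,r.x)
    print(best); np.savez('/tmp/kin.npz',p=best[2],s=best[1])
    print([ (1e3*(fk(q,best[2],best[1])[0]-P[0])).round(1).tolist() for (q,_,_),P in zip(D,TG)])
E
time python3 kin.py
```

```text
(np.float64(0.014520813031462354), (-1, -1, -1, -1), array([ 0.22794503,  0.44215283,  0.44973064,  0.24898577,  0.04069811,
        0.01561174, -0.01625131,  0.01359604,  1.57083484]))
[[41.3, 13.6, 5.3], [9.3, 19.7, 4.5], [2.2, 6.1, 15.4], [-0.9, 8.0, -8.0], [-8.1, -4.8, -9.7], [0.6, -11.3, -2.7], [4.2, 6.8, -4.8]]
real	0m2.912s
user	0m3.389s
sys	0m0.060s
```

```bash
sed -i 's/d1,d3,d5,d7,a1,a3,a5,a6,o7=p/d1,d3,d5,d7,a1,a3,a5,a6,o7,b1,b3,b5,b7=p/; s/Q@\[a1,0,0\]/Q@[a1,b1,0]/; s/\[a3,0,d3\]/[a3,b3,d3]/; s/\[a5,0,d5\]/[a5,b5,d5]/; s/@\[a6,0,0\]/@[a6,b7,0]/; s/0,0,0,0,o\]/0,0,0,0,o,0,0,0,0]/' kin.py; python3 kin.py
```

```text
(np.float64(3.1941035105586323e-07), (-1, -1, -1, -1), array([ 2.58142665e-01,  4.48583026e-01,  4.90025332e-01,  2.70423734e-01,
       -3.14133078e-05,  1.75522474e-05,  1.79096199e-05, -3.49523443e-06,
        1.57083484e+00, -2.17659419e-02, -2.35730325e-02, -2.26958376e+00,
        2.26926064e+00]))
[[-0.0, -0.0, -0.0], [0.0, -0.0, -0.0], [-0.0, -0.0, 0.0], [0.0, 0.0, 0.0], [-0.0, -0.0, -0.0], [0.0, 0.0, 0.0], [-0.0, 0.0, -0.0]]
```

The fit is exact. Now searching for side-grasp headings that work for grasping, pouring and placing.

```bash
cat > plan.py <<'E'
from kin import *
K=np.load('/tmp/kin.npz');p=K['p'].copy();S=K['s'];p[12]+=p[11];p[11]=0
def step(q,P):
    r=least_squares(lambda x:np.r_[err(x,P,p,S),.003*(x-q)],np.clip(q,LO+1e-3,HI-1e-3),bounds=(LO,HI),max_nfev=30)
    return r.x,np.abs(err(r.x,P,p,S)).max()
def go(q,A,B,n=8):
    worst=0;mz=9;m=9;rv=R.from_matrix(A[1].T@B[1]).as_rotvec();dq=0
    for t in np.linspace(0,1,n+1)[1:]:
        P=(A[0]+t*(B[0]-A[0]),A[1]@R.from_rotvec(t*rv).as_matrix())
        q2,e=step(q,P);worst=max(worst,e);dq=max(dq,abs(q2-q).max());q=q2;x,_,el,w=fk(q,p,S,True);mz=min(mz,w[2],el[2]);m=min(m,(q-LO).min(),(HI-q).min())
    return q,worst,mz,m,dq
def head(pt,psi,dl,flip=1,back=.05,roll=0):
    psi,dl=np.radians([psi,dl]);z=np.array([np.cos(dl)*np.cos(psi),np.cos(dl)*np.sin(psi),-np.sin(dl)])
    y=flip*np.cross([0,0,1],z);y/=np.linalg.norm(y);Q=np.c_[np.cross(y,z),y,z]@R.from_euler('z',roll,degrees=True).as_matrix()
    return np.array(pt)-back*z,Q
BK=np.array([.611,-.302,.06]);DI=np.array([.395,.003,.15]);PL=np.array([.433,-.291,.141])
E
cat > srch.py <<'E'
from plan import *
s=manip.sense();q0=np.array(s['qpos']);P0=now()
for psi in (30,60,90,120,-30,0,-60,-90):
  for dl in (15,30):
    for fl in (1,-1):
      G=head(BK,psi,dl,fl);H=head(BK+[0,0,.15],psi,dl,fl,.15)
      M=head([.45,-.25,.4],psi,60,fl,.1)
      q,w1,_,m1,d1=go(q0,P0,M,14); q,w2,_,m2,d2=go(q,M,H,12); q,w3,z3,m3,d3=go(q,H,G); 
      if max(w2,w3)>.02: print(psi,dl,fl,'x %.2f %.2f %.2f'%(w1,w2,w3));continue
      L=head(BK+[0,0,.12],psi,dl,fl);ql,w4,_,m4,_=go(q,G,L)
      D=head(DI,psi,dl,fl);qd,w5,z5,m5,_=go(ql,L,D,10)
      out=[]
      for rl in (130,-130):
        X=head(DI,psi,0,fl,roll=rl);_,w,z,m,_=go(qd,D,X,16) if False else go(*[go(qd,D,head(DI,psi,0,fl,roll=rl/2),10)[0],head(DI,psi,0,fl,roll=rl/2),X,10]);out.append('%.2f/%.2f/%.2f'%(w,z,m))
      U=head(PL+[0,0,.06],psi,dl,fl);qu,w6,z6,m6,_=go(qd,D,U,10);_,w7,z7,m7,_=go(qu,U,head(PL,psi,dl,fl))
      print(psi,dl,fl,'err %.3f %.3f g%.3f l%.3f d%.3f u%.3f p%.3f'%(w1,w2,w3,w4,w5,w6,w7),'z %.2f %.2f'%(z3,z7),'marg %.2f %.2f %.2f dq %.2f'%(m3,m5,m7,max(d1,d2)),'pour',out,flush=True)
E
time timeout 560 python3 srch.py
```

```text
30 15 1 x 0.25 0.22 0.00
30 15 -1 err 0.000 0.000 g0.000 l0.000 d0.168 u0.131 p0.000 z 0.14 0.22 marg 0.00 0.00 0.14 dq 0.20 pour ['0.13/0.02/0.00', '0.13/0.02/0.00']
30 30 1 x 0.25 0.23 0.00
30 30 -1 err 0.000 0.000 g0.000 l0.000 d0.141 u0.107 p0.000 z 0.22 0.30 marg 0.00 0.00 0.37 dq 0.09 pour ['0.13/0.02/0.00', '0.13/0.02/0.00']
60 15 1 x 0.05 0.02 0.00
60 15 -1 err 0.000 0.000 g0.000 l0.000 d0.000 u0.000 p0.000 z 0.14 0.22 marg 0.25 0.05 0.31 dq 0.12 pour ['0.00/0.15/0.00', '0.00/0.15/0.00']
60 30 1 x 0.05 0.03 0.00
60 30 -1 err 0.000 0.000 g0.000 l0.000 d0.000 u0.000 p0.000 z 0.22 0.30 marg 0.39 0.06 0.43 dq 0.12 pour ['0.00/0.15/0.00', '0.00/0.15/0.00']
90 15 1 x 0.00 0.10 0.08
90 15 -1 x 0.00 0.08 0.06
90 30 1 x 0.00 0.05 0.03
90 30 -1 x 0.00 0.04 0.01
120 15 1 x 0.04 0.34 0.32
120 15 -1 x 0.04 0.35 0.32
120 30 1 x 0.04 0.23 0.20
120 30 -1 x 0.04 0.23 0.20
-30 15 1 x 0.00 0.07 0.05
-30 15 -1 x 0.00 0.26 0.45
-30 30 1 err 0.000 0.000 g0.000 l0.000 d0.150 u0.220 p0.205 z 0.22 0.39 marg 0.06 0.00 0.00 dq 1.17 pour ['0.42/0.01/0.00', '0.14/0.11/0.00']
-30 30 -1 x 0.00 0.05 0.31
0 15 1 x 0.00 0.26 0.43
0 15 -1 x 0.00 0.13 0.42
0 30 1 x 0.00 0.05 0.34
0 30 -1 x 0.00 0.00 0.33
-60 15 1 err 0.000 0.000 g0.000 l0.000 d0.000 u0.075 p0.070 z 0.14 0.22 marg 0.22 0.08 0.00 dq 0.17 pour ['0.00/0.15/0.00', '0.00/0.15/0.00']
-60 15 -1 x 0.00 0.34 0.47
-60 30 1 err 0.000 0.000 g0.000 l0.000 d0.000 u0.027 p0.024 z 0.22 0.30 marg 0.31 0.08 0.00 dq 0.15 pour ['0.00/0.15/0.00', '0.00/0.15/0.00']
-60 30 -1 x 0.00 0.14 0.40
-90 15 1 err 0.000 0.000 g0.000 l0.000 d0.000 u0.000 p0.000 z 0.14 0.22 marg 0.26 0.02 0.26 dq 0.10 pour ['0.00/0.15/0.00', '0.00/0.15/0.00']
-90 15 -1 x 0.00 0.45 0.50
-90 30 1 err 0.000 0.000 g0.000 l0.000 d0.000 u0.000 p0.000 z 0.22 0.30 marg 0.43 0.25 0.26 dq 0.10 pour ['0.00/0.15/0.00', '0.00/0.15/0.00']
-90 30 -1 x 0.00 0.33 0.48
real	0m20.982s
user	0m21.241s
sys	0m0.112s
```

```bash
cat > srch2.py <<'E'
from plan import *
s=manip.sense();q0=np.array(s['qpos']);P0=now()
M=head([.45,-.25,.4],60,60,-1,.1);H=head(BK+[0,0,.15],60,30,-1,.15);G=head(BK,60,30,-1);L=head(BK+[0,0,.14],60,30,-1)
q=q0
for a,b in ((P0,M),(M,H),(H,G),(G,L)): q,w,z,m,d=go(q,a,b,12);print('%.3f %.2f %.2f %.2f'%(w,z,m,d),q.round(2))
bt=G[1].T@[0,0,1]
for psi in (30,45,60,75,90):
  D=head([.395,.003,.2],psi,30,-1);qd,w,z,m,d=go(q,L,D,12)
  if w>.01: print(psi,'no',w);continue
  for d2 in (0,15):
    for rl in (110,130,150,-110,-130,-150):
      A=D;qq=qd;ww=0;mm=9;zz=9;dd=0
      for t in np.linspace(.125,1,8):
        B=head([.395,.003,.2-.04*t],psi,30+(d2-30)*t,-1,roll=rl*t);qq,w,z,m_,d=go(qq,A,B,3);A=B;ww=max(ww,w);mm=min(mm,m_);zz=min(zz,z);dd=max(dd,d)
      b=B[1]@bt
      if b[2]<-.6 and ww<.01: print(psi,d2,rl,'b',b.round(2),'err %.3f carry marg %.2f marg %.2f wz %.2f dq %.2f'%(ww,m,mm,zz,dd),qq.round(2))
E
timeout 560 python3 srch2.py
```

```text
0.000 0.68 0.14 0.14 [ 0.88  0.12 -0.12  1.41 -0.5   1.72  0.19]
0.000 0.42 0.36 0.06 [ 1.    0.72 -0.16  1.22 -0.86  1.65  0.47]
0.000 0.22 0.39 0.03 [ 0.92  0.9  -0.19  1.39 -0.88  1.35  0.68]
0.000 0.23 0.39 0.02 [ 0.92  0.71 -0.2   1.37 -0.88  1.47  0.52]
30 no 0.164996202475108
45 no 0.04268329517105356
60 0 150 b [ 0.12 -0.65 -0.75] err 0.000 carry marg 0.08 marg 0.00 wz 0.16 dq 0.09 [ 1.06  0.59 -0.32  2.32 -1.27  1.47 -1.34]
60 0 -150 b [-0.62 -0.22 -0.75] err 0.000 carry marg 0.08 marg 0.00 wz 0.15 dq 0.48 [ 2.11  1.75 -1.43  2.28  0.24  0.87  2.6 ]
75 0 150 b [ 0.29 -0.6  -0.75] err 0.000 carry marg 0.24 marg 0.12 wz 0.16 dq 0.09 [ 0.79  0.64 -0.13  2.15 -1.15  1.65 -1.41]
75 0 -150 b [-0.55 -0.37 -0.75] err 0.009 carry marg 0.24 marg 0.00 wz 0.15 dq 0.30 [ 1.91  1.76 -1.47  2.11  0.21  1.11  2.6 ]
90 0 150 b [ 0.43 -0.5  -0.75] err 0.000 carry marg 0.39 marg 0.26 wz 0.16 dq 0.10 [ 0.64  0.7  -0.06  1.98 -1.01  1.79 -1.45]
```

```bash
cat > srch3.py <<'E'
from plan import *
s=manip.sense();q0=np.array(s['qpos']);P0=now()
for g in (60,66,72):
  M=head([.45,-.25,.4],g,60,-1,.1);H=head(BK+[0,0,.10],g,20,-1,.15);Hl=head(BK,g,20,-1,.15);G=head(BK,g,20,-1);L=head(BK+[0,0,.16],g,20,-1)
  q=q0;print(g)
  for a,b in ((P0,M),(M,H),(H,Hl),(Hl,G),(G,L)): q,w,z,m,d=go(q,a,b,12);print('  %.3f %.2f %.2f %.2f'%(w,z,m,d),q.round(2))
  bt=G[1].T@[0,0,1]
  for psi in (75,90,105):
   D=head([.395,.003,.22],psi,20,-1);qd,w,z,m,d=go(q,L,D,12)
   for d2 in (0,):
    for rl in (125,140,150):
      A=D;qq=qd;ww=0;mm=9;zz=9;dd=0
      for t in np.linspace(.125,1,8):
        B=head([.395,.003,.22-.06*t],psi,20+(d2-20)*t,-1,roll=rl*t);qq,w,z,m_,d=go(qq,A,B,3);A=B;ww=max(ww,w);mm=min(mm,m_);zz=min(zz,z);dd=max(dd,d)
      b=B[1]@bt
      print(psi,d2,rl,'b',b.round(2),'err %.3f carry marg %.2f marg %.2f wz %.2f dq %.2f'%(ww,m,mm,zz,dd),qq.round(2))
   for pp in (60,75,90):
      U=head(PL+[0,0,.08],pp,20,-1);qu,w,z,m,_=go(qd,D,U,10);qq,w2,z2,m2,_=go(qu,U,head(PL,pp,20,-1));print('   place',psi,pp,'%.3f %.2f %.3f %.2f'%(w,m,w2,m2))
E
timeout 560 python3 srch3.py
```

```text
60
  0.000 0.68 0.14 0.14 [ 0.88  0.12 -0.12  1.41 -0.5   1.72  0.19]
  0.000 0.30 0.33 0.08 [ 1.05  0.87 -0.18  1.23 -0.94  1.67  0.59]
  0.000 0.20 0.33 0.01 [ 1.04  1.   -0.17  1.22 -0.92  1.6   0.7 ]
  0.000 0.17 0.30 0.01 [ 0.96  0.99 -0.22  1.35 -0.97  1.45  0.74]
  0.000 0.18 0.28 0.02 [ 0.97  0.77 -0.23  1.35 -0.99  1.55  0.56]
75 0 125 b [ 0.66 -0.53 -0.54] err 0.000 carry marg 0.25 marg 0.14 wz 0.16 dq 0.08 [ 0.83  0.64 -0.17  2.15 -1.13  1.64 -0.98]
75 0 140 b [ 0.49 -0.49 -0.72] err 0.000 carry marg 0.25 marg 0.13 wz 0.16 dq 0.09 [ 0.81  0.64 -0.15  2.15 -1.14  1.65 -1.24]
75 0 150 b [ 0.37 -0.45 -0.81] err 0.000 carry marg 0.25 marg 0.13 wz 0.16 dq 0.10 [ 0.79  0.64 -0.13  2.15 -1.14  1.65 -1.41]
   place 75 60 0.000 0.28 0.000 0.35
   place 75 75 0.000 0.24 0.000 0.25
   place 75 90 0.000 0.08 0.000 0.09
90 0 125 b [ 0.77 -0.34 -0.54] err 0.000 carry marg 0.30 marg 0.27 wz 0.16 dq 0.08 [ 0.69  0.71 -0.11  1.98 -1.    1.77 -1.04]
90 0 140 b [ 0.6  -0.34 -0.72] err 0.000 carry marg 0.30 marg 0.26 wz 0.16 dq 0.09 [ 0.66  0.7  -0.08  1.98 -1.01  1.78 -1.29]
90 0 150 b [ 0.4
[... 3659 characters left out ...]
0.000 carry marg 0.35 marg 0.27 wz 0.16 dq 0.10 [ 0.66  0.7  -0.08  1.98 -1.    1.78 -1.46]
   place 90 60 0.000 0.36 0.000 0.36
   place 90 75 0.000 0.25 0.000 0.26
   place 90 90 0.000 0.09 0.000 0.10
105 0 125 b [ 0.83 -0.13 -0.54] err 0.000 carry marg 0.32 marg 0.16 wz 0.16 dq 0.08 [ 0.56  0.77 -0.08  1.82 -0.87  1.9  -1.06]
105 0 140 b [ 0.67 -0.17 -0.72] err 0.000 carry marg 0.32 marg 0.14 wz 0.16 dq 0.09 [ 0.53  0.77 -0.04  1.82 -0.88  1.92 -1.31]
105 0 150 b [ 0.54 -0.21 -0.81] err 0.000 carry marg 0.32 marg 0.13 wz 0.16 dq 0.10 [ 0.5   0.77 -0.01  1.83 -0.89  1.93 -1.47]
   place 105 60 0.000 0.36 0.000 0.36
   place 105 75 0.000 0.25 0.000 0.26
   place 105 90 0.000 0.09 0.000 0.10
```

Every stage is feasible with the grasp at heading 66°, the pour at 90° with a 145° roll, and the place at about 63°. Getting the approach rows.

```bash
python3 -c "
from plan import *
M=head([.45,-.25,.4],66,60,-1,.1)
rows(M,head(BK+[0,0,.16],66,20,-1,.20));print(R.from_matrix(M[1]).as_euler('xyz'))"
```

```text
-11.8 41.7 -2.4 0.19 0.51 -0.69 | rows>=10.4 to [ 0.43  -0.296  0.487]
-20.3 16.8 11.2 0.00 0.70 0.00 | rows>=6.9 to [ 0.535 -0.474  0.288]
[ 3.14159265 -0.52359878  1.15191731]
```

```bash
python3 -m creep '-3 10 -0.6 0.05 0.12 -0.17;-6 21 -1.2 0.1 0.25 -0.35;-8 28 -1.8 0.14 0.35 -0.5;-11.8 41.7 -2.4 0.19 0.51 -0.69;-11.8 41.7 -2.4 0.19 0.51 -0.69;-11.8 41.7 -2.4 0.19 0.51 -0.69;-11.8 41.7 -2.4 0.19 0.51 -0.69;-11.8 41.7 -2.4 0.19 0.51 -0.69' 1
python3 -m creep '0 0 0 0 0 0;0 0 0 0 0 0'
python3 -c "
from plan import *
M=head([.45,-.25,.4],66,60,-1,.1)
rows(M,head(BK+[0,0,.16],66,20,-1,.20));rows(head(BK+[0,0,.16],66,20,-1,.20));print(manip.sense()['qpos'].round(2))"
```

```text
clock: 36.6
tcp_pos: [0.4071, -0.1698, 0.4789]
eef_rot: [3.135, -0.53, 1.163]
force: [1.2, 1.4, 0.7]
finger_gap: 1.0
grip_force: 0.0
clock: 36.77
tcp_pos: [0.4075, -0.1707, 0.4772]
eef_rot: [-3.14, -0.528, 1.15]
force: [0.1, 1.3, 0.3]
finger_gap: 1.002
grip_force: 0.0
-8.6 7.1 -6.1 -0.00 -0.00 -0.00 | rows>=3.1 to [ 0.43  -0.296  0.487]
-20.3 16.8 11.2 0.00 0.70 0.00 | rows>=6.9 to [ 0.535 -0.474  0.288]
-28.9 24.0 4.9 -0.00 0.69 -0.00 | rows>=9.1 to [ 0.535 -0.474  0.288]
[ 0.69 -0.07 -0.09  1.63 -0.53  1.67  0.15]
```

```bash
python3 -m creep '-4.3 3.5 -3 0 0 0;-8.6 7.1 -6.1 0 0 0;-8.6 7.1 -6.1 0 0 0;-8.6 7.1 -6.1 0 0 0;-8.6 7.1 -6.1 0 0 0'
python3 -m creep '-2.5 2 1.4 0 0.09 0;-5 4.2 2.8 0 0.18 0;-8 6.5 4.4 0 0.27 0;-11 9 6 0 0.37 0;-14 11.5 7.7 0 0.48 0;-17 14 9.3 0 0.59 0;-20.3 16.8 11.2 0 0.7 0;-20.3 16.8 11.2 0 0.7 0'
python3 -m creep '0 0 0 0 0 0;0 0 0 0 0 0'
python3 - <<'E'
from plan import *
print(manip.sense()['qpos'].round(2))
Cs=[];ims=[]
for n in ('top','side'):
    f=cam(n);ims.append(f['frame']);Cs.append(cloud(f)[0])
    for k in nets.masks_of(n,'beaker_mid')[:2]:
        P=cloud(f,k['pixels'])[0]; print(n,round(k['p'],2),np.round(k['box']),np.round(np.median(P,0),3))
C=np.vstack(Cs);x,y,z=C.T
for C1 in Cs+[C]:
    x,y,z=C1.T;m=(abs(x-.61)<.055)&(abs(y+.305)<.055)&(z>.088)&(z<.106);print('beaker rim',m.sum(),cv2.minEnclosingCircle(C1[m][:,:2].astype(np.float32)) if m.sum() else 0)
f=cam('side')
for a in np.arange(0,6.28,.3):
    u=proj(f,BK+[.034*np.cos(a),.034*np.sin(a),.04]);cv2.circle(ims[1],tuple(int(round(c)) for c in u),0,(0,255,0),-1)
    u=proj(f,BK+[.034*np.cos(a),.034*np.sin(a),-.06]);cv2.circle(ims[1],tuple(int(round(c)) for c in u),0,(0,255,0),-1)
cv2.imwrite('pics/app.png',cv2.resize(ims[1][90:270,250:450],None,fx=3.3,fy=3.3))
rows(head(BK,66,20,-1,.14))
E
```

```text
clock: 37.18
tcp_pos: [0.4303, -0.2938, 0.4875]
eef_rot: [3.141, -0.527, 1.154]
force: [-0.9, 0.7, 0.7]
finger_gap: 1.002
grip_force: 0.0
clock: 37.85
tcp_pos: [0.5355, -0.4706, 0.2717]
eef_rot: [-3.074, -1.245, 1.089]
force: [-2.0, 1.3, -7.8]
finger_gap: 1.004
grip_force: 0.0
clock: 38.02
tcp_pos: [0.5365, -0.4686, 0.2922]
eef_rot: [3.128, -1.226, 1.17]
force: [0.5, 0.2, 1.4]
finger_gap: 1.002
grip_force: 0.0
[ 0.98  0.92 -0.04  0.96 -1.01  1.93  0.5 ]
top 0.61 [404. 184.  35.  29.] [ 0.609 -0.303  0.062]
side 0.86 [322. 161.  22.  38.] [ 0.603 -0.281  0.067]
beaker rim 142 ((0.6117021441459656, -0.3035855293273926), 0.03469214588403702)
beaker rim 161 ((0.6081326007843018, -0.3017537295818329), 0.03674304857850075)
beaker rim 303 ((0.60848468542099, -0.3019856810569763), 0.03712835535407066)
-15.9 -0.1 11.2 -0.00 -0.00 0.01 | rows>=4.7 to [ 0.557 -0.422  0.108]
```

View pics/app.png

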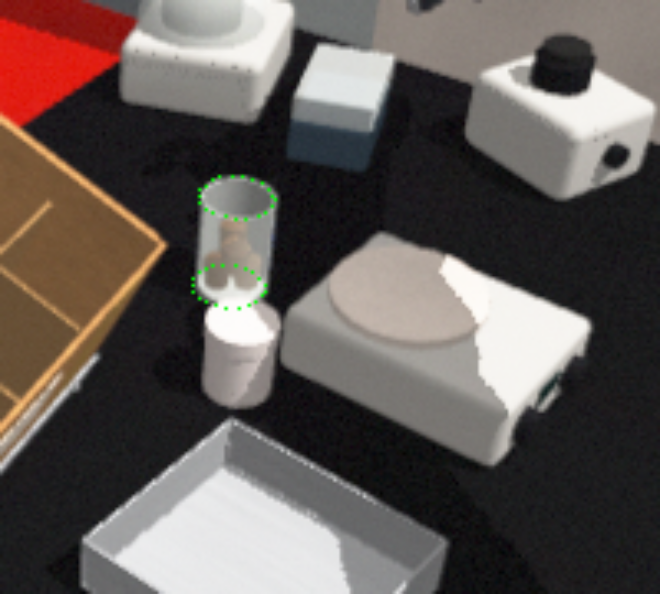

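The green circles (planned beaker rim and base) sit on the beaker, which is unmoved and has the jar in front of it. Going down behind it.

```bash
python3 -m creep '-3 0 1.5 0 0 0;-6 0 3.5 0 0 0;-9 0 6 0 0 0;-12 0 8 0 0 0;-14 0 10 0 0 0;-15.9 0 11.2 0 0 0;-15.9 0 11.2 0 0 0;-15.9 0 11.2 0 0 0'
python3 -m creep '0 0 0 0 0 0;0 0 0 0 0 0'
python3 -c "
from plan import *
rows(head(BK,66,20,-1,.14));rows(head(BK,66,20,-1,.05));print(manip.sense()['qpos'].round(2))"
```

```text
clock: 38.93
tcp_pos: [0.5572, -0.4224, 0.1042]
eef_rot: [3.133, -1.226, 1.164]
force: [-0.1, -0.7, 1.5]
finger_gap: 0.999
grip_force: 0.0
clock: 39.1
tcp_pos: [0.5572, -0.424, 0.1057]
eef_rot: [3.124, -1.224, 1.171]
force: [-0.3, 0.1, 0.5]
finger_gap: 1.0
grip_force: 0.0
0.3 -0.0 0.1 -0.00 -0.00 0.01 | rows>=0.1 to [ 0.557 -0.422  0.108]
0.2 -0.0 9.1 -0.00 -0.00 0.01 | rows>=2.2 to [ 0.592 -0.345  0.077]
[ 0.93  1.07 -0.04  1.1  -0.97  1.73  0.73]
```

```bash
python3 -m creep '0 0 1 0 0 0;0.1 0 2.5 0 0 0;0.2 0 4 0 0 0;0.2 0 5.5 0 0 0;0.2 0 7 0 0 0;0.2 0 8.3 0 0 0;0.2 0 9.1 0 0 0;0.2 0 9.1 0 0 0'
python3 -m creep '0 0 0 0 0 0;0 0 0 0 0 0;0 0 0 0 0 0;0 0 0 0 0 0;0 0 0 0 0 0;0 0 0 0 0 0;0 0 0 0 0 0;0 0 0 0 0 0' 0.5 40
python3 -c "
from plan import *
rows(head(BK,66,20,-1,.05))
f=cam('side');cv2.imwrite('pics/bgrip.png',cv2.resize(f['frame'][60:270,230:470],None,fx=2.8,fy=2.8))"
```

```text
clock: 39.77
tcp_pos: [0.5927, -0.3412, 0.0733]
eef_rot: [3.138, -1.228, 1.161]
force: [0.5, 0.4, -0.5]
finger_gap: 1.001
grip_force: 0.0
clock: 40.43
tcp_pos: [0.5919, -0.344, 0.074]
eef_rot: [3.134, -1.227, 1.162]
force: [-1.0, -3.1, 3.4]
finger_gap: 0.79
grip_force: 45.1
0.3 0.0 -0.2 -0.00 -0.00 0.00 | rows>=0.1 to [ 0.592 -0.345  0.077]
```

View pics/bgrip.png

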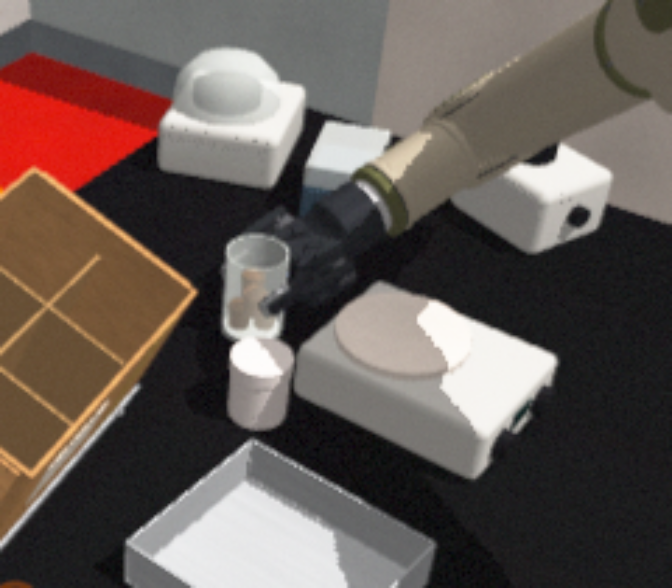

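The beaker is gripped at (258,290), with the jar and stirrer clear. The gap of 0.79 is 67 mm, which matches. Planning the lift, carry and pour.

```bash
cat > pour.py <<'E'
from plan import *
g=np.array([.36,.02,.24])
N=now();L=(N[0]+[0,0,.19],N[1]);Dm=head([.5,-.12,.25],80,20,-1);D=head(g,90,20,-1);D2=head([.36,.02,.17],90,8,-1)
X=head([.36,.02,.17],90,8,-1,roll=148)
print('b',X[1]@(N[1].T@[0,0,1]))
rows(L,Dm,D,D2)
q=np.array(manip.sense()['qpos']);A=N
for B in (L,Dm,D,D2,head([.36,.02,.17],90,8,-1,roll=50),head([.36,.02,.17],90,8,-1,roll=100),X): q,w,z,m,d=go(q,A,B,10);A=B;print('%.3f %.2f %.2f %.2f'%(w,z,m,d),q.round(2))
E
python3 pour.py
```

```text
b [ 0.49662742 -0.44550997 -0.74490407]
17.9 0.0 -6.4 0.00 0.00 0.00 | rows>=4.6 to [ 0.592 -0.344  0.264]
4.5 -16.3 11.4 0.23 -0.00 -0.08 | rows>=4.9 to [ 0.492 -0.166  0.267]
3.0 -15.4 11.1 0.16 0.00 -0.06 | rows>=4.6 to [ 0.36  -0.027  0.257]
-7.6 0.0 2.5 -0.00 0.21 -0.00 | rows>=1.9 to [ 0.36  -0.03   0.177]
0.000 0.18 0.24 0.03 [ 0.86  0.79 -0.09  1.25 -1.03  1.71  0.56]
0.000 0.36 0.25 0.05 [ 0.81  0.51 -0.17  1.7  -0.94  1.69  0.74]
0.000 0.35 0.32 0.04 [ 0.79  0.25 -0.24  2.1  -0.9   1.65  0.89]
0.000 0.21 0.31 0.03 [ 0.81  0.55 -0.24  2.09 -0.92  1.64  1.09]
0.000 0.21 0.32 0.08 [ 0.7   0.54 -0.11  2.1  -0.95  1.68  0.25]
0.000 0.21 0.29 0.08 [ 0.59  0.53  0.    2.1  -0.98  1.72 -0.59]
0.000 0.21 0.26 0.08 [ 0.49  0.54  0.12  2.11 -1.01  1.75 -1.4 ]
```

```bash
python3 -m creep '1 0 -0.4 0 0 0;3 0 -1.1 0 0 0;6 0 -2.1 0 0 0;9 0 -3.2 0 0 0;12 0 -4.3 0 0 0;15 0 -5.4 0 0 0;17.9 0 -6.4 0 0 0;17.9 0 -6.4 0 0 0' - 50
python3 -m creep '0 -0.5 0.3 0 0 0;0.8 -3 2 0.04 0 -0.01;1.7 -6 4.2 0.08 0 -0.03;2.5 -9 6.3 0.13 0 -0.04;3.3 -12 8.4 0.17 0 -0.06;4.1 -15 10.4 0.21 0 -0.07;4.5 -16.3 11.4 0.23 0 -0.08;4.5 -16.3 11.4 0.23 0 -0.08'
python3 -m creep '0 -0.5 0.3 0 0 0;0.6 -3 2.2 0.03 0 -0.01;1.2 -6 4.3 0.06 0 -0.02;1.8 -9 6.5 0.1 0 -0.03;2.3 -12 8.6 0.13 0 -0.05;2.9 -14.5 10.5 0.15 0 -0.06;3 -15.4 11.1 0.16 0 -0.06;3 -15.4 11.1 0.16 0 -0.06'
python3 -m creep '0 0 0 0 0 0;0 0 0 0 0 0'
python3 -c "
from plan import *
rows(head([.36,.02,.24],90,20,-1));rows(head([.36,.02,.17],90,8,-1))"
```

```text
clock: 41.15
tcp_pos: [0.5927, -0.3435, 0.2716]
eef_rot: [3.108, -1.224, 1.187]
force: [0.2, -0.4, -0.9]
finger_gap: 0.789
grip_force: 56.0
clock: 41.82
tcp_pos: [0.49, -0.161, 0.2665]
eef_rot: [-3.132, -1.228, 1.396]
force: [0.0, 0.2, -1.1]
finger_gap: 0.789
grip_force: 56.3
clock: 42.48
tcp_pos: [0.358, -0.0249, 0.2575]
eef_rot: [3.142, -1.227, 1.571]
force: [1.0, -0.9, -1.2]
finger_gap: 0.791
grip_force: 56.4
clock: 42.65
tcp_pos: [0.3606, -0.0272, 0.258]
eef_rot: [3.134, -1.226, 1.575]
force: [-0.3, -0.2, -1.6]
finger_gap: 0.789
grip_force: 56.4
-0.1 -0.1 0.1 0.00 -0.00 0.00 | rows>=0.0 to [ 0.36  -0.027  0.257]
-7.7 -0.1 2.5 0.00 0.21 0.00 | rows>=1.9 to [ 0.36  -0.03   0.177]
```

```bash
python3 -m creep '-1 0 0.3 0 0.02 0;-3 0 1 0 0.08 0;-5 0 1.7 0 0.14 0;-7 0 2.3 0 0.19 0;-7.7 0 2.5 0 0.21 0;-7.7 0 2.5 0 0.21 0'
python3 -m creep '0 0 0 0 0 0.08;0 0 0 0 0 0.17;0 0 0 0 0 0.26;0 0 0 0 0 0.35;0 0 0 0 0 0.44;0 0 0 0 0 0.53;0 0 0 0 0 0.62;0 0 0 0 0 0.7'
python3 -m creep '0 0 0 0 0 0.08;0 0 0 0 0 0.17;0 0 0 0 0 0.26;0 0 0 0 0 0.35;0 0 0 0 0 0.44;0 0 0 0 0 0.53;0 0 0 0 0 0.6;0 0 0 0 0 0.65'
python3 -m creep '0 0 0 0 0 0;0 0 0 0 0 0'
python3 -c "
from plan import *
s=manip.sense();print(s['qpos'].round(2))
rows(head([.36,.02,.17],90,8,-1,roll=148))
f=cam('side');cv2.imwrite('pics/tip.png',cv2.resize(f['frame'][140:350,230:470],None,fx=2.8,fy=2.8))"
```

```text
clock: 43.15
tcp_pos: [0.3602, -0.0295, 0.1749]
eef_rot: [-3.131, -1.439, 1.556]
force: [-0.2, -0.0, -1.7]
finger_gap: 0.786
grip_force: 56.4
clock: 43.82
tcp_pos: [0.3609, -0.0295, 0.1778]
eef_rot: [-1.781, -0.859, 0.157]
force: [0.9, -0.1, -1.5]
finger_gap: 0.791
grip_force: 56.4
clock: 44.48
tcp_pos: [0.3609, -0.0294, 0.1778]
eef_rot: [-1.711, -0.219, 0.028]
force: [-0.4, -0.1, -2.3]
finger_gap: 0.79
grip_force: 56.6
clock: 44.65
tcp_pos: [0.3606, -0.0291, 0.1776]
eef_rot: [-1.71, -0.224, 0.029]
force: [-0.3, 0.6, -2.1]
finger_gap: 0.793
grip_force: 56.6
[ 0.63  0.54 -0.04  2.1  -0.97  1.7  -0.2 ]
-0.1 0.1 -0.0 -0.00 -0.00 1.24 | rows>=9.9 to [ 0.36  -0.03   0.177]
```

View pics/tip.png

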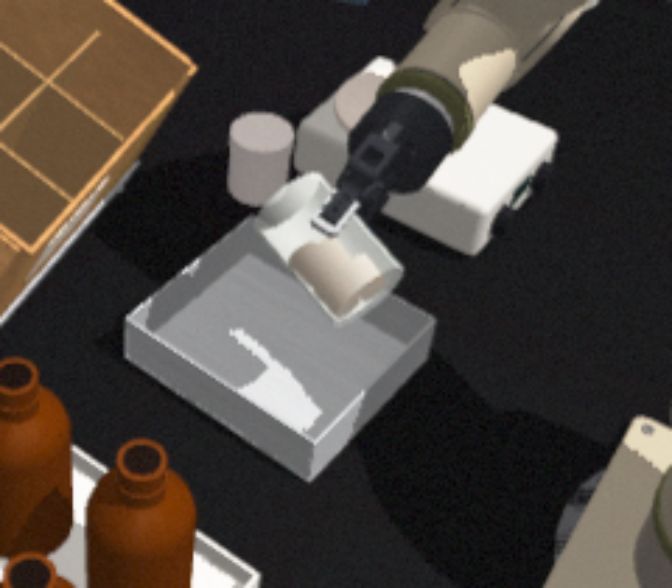

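The beaker is at level with all four stoppers still inside and its mouth over the dish. I'll shift it slightly back so the fall stays centred, then tip further.

```bash
python3 -c "
from plan import *
N=now();print((N[1].T@[-.02,.01,-.01]*100).round(1))"
```

```text
[-2.1  0.4  1.1]
```

```bash
python3 -m creep '-1 0.2 0.5 0 0 0;-2.1 0.4 1.1 0 0 0;-2.1 0.4 1.1 0 0 0.08;-2.1 0.4 1.1 0 0 0.16;-2.1 0.4 1.1 0 0 0.24;-2.1 0.4 1.1 0 0 0.32;-2.1 0.4 1.1 0 0 0.4;-2.1 0.4 1.1 0 0 0.46'
python3 -m creep '0 0 0 0 0 0.06;0 0 0 0 0 0.12;0 0 0 0 0 0.18;0 0 0 0 0 0.24;0 0 0 0 0 0.3;0 0 0 0 0 0.36;0 0 0 0 0 0.42;0 0 0 0 0 0.48'
python3 -m creep '0 0 0 0 0 0.08;0 0 0 0 0 0.16;0 0 0 0 0 0.24;0 0 0 0 0 0.3;0 0 0 0 0 0.3;0 0 0 0 0 0.3;0 0 0 0 0 0.3;0 0 0 0 0 0.3'
python3 -m creep '0 0 0 0 0 0;0 0 0 0 0 0;0 0 0 0 0 0;0 0 0 0 0 0;0 0 0 0 0 0;0 0 0 0 0 0'
python3 -c "
from plan import *
s=manip.sense();print(s['qpos'].round(2))
f=cam('side');cv2.imwrite('pics/tip2.png',cv2.resize(f['frame'][140:350,230:470],None,fx=2.8,fy=2.8))"
```

```text
clock: 45.37
tcp_pos: [0.3398, -0.0186, 0.167]
eef_rot: [-1.709, 0.238, -0.035]
force: [0.9, -0.5, -1.3]
finger_gap: 0.792
grip_force: 56.6
clock: 46.03
tcp_pos: [0.3398, -0.0187, 0.167]
eef_rot: [-1.749, 0.711, -0.119]
force: [0.2, -0.1, -1.5]
finger_gap: 0.787
grip_force: 56.6
clock: 46.7
tcp_pos: [0.3403, -0.0188, 0.1672]
eef_rot: [-1.822, 1.001, -0.214]
force: [0.7, -0.3, -0.5]
finger_gap: 0.789
grip_force: 56.6
clock: 47.2
tcp_pos: [0.3404, -0.0189, 0.1673]
eef_rot: [-1.823, 1.002, -0.215]
force: [0.4, -0.0, -0.7]
finger_gap: 0.791
grip_force: 56.6
[ 0.48  0.54  0.13  2.16 -1.    1.74 -1.35]
```

View pics/tip2.png

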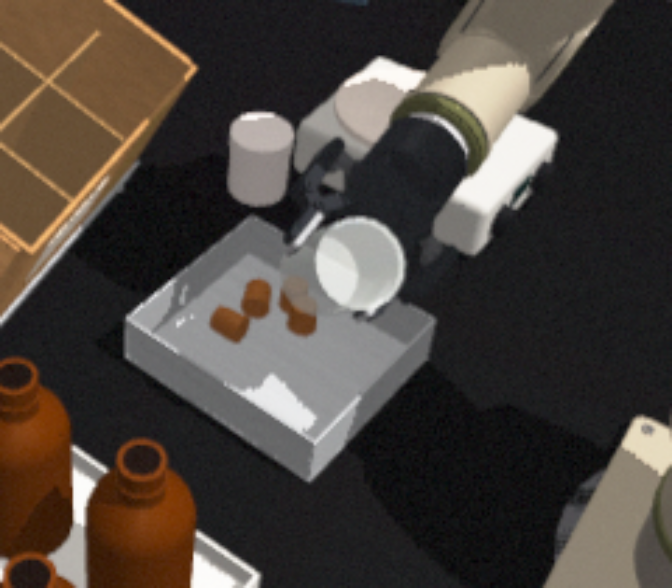

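All four stoppers lie in the dish, at (230,322), (256,298), (292,293) and (302,318), and the weight on the wrist has dropped. Rolling the beaker back upright and raising it.

```bash
python3 -m creep '0 0 0 0 0 -0.1;0 0 0 0 0 -0.2;0 0 0 0 0 -0.32;0 0 0 0 0 -0.44;0 0 0 0 0 -0.56;0 0 0 0 0 -0.68;0 0 0 0 0 -0.8;0 0 0 0 0 -0.9'
python3 -m creep '0 0 0 0 0 -0.1;0 0 0 0 0 -0.2;0 0 0 0 0 -0.32;0 0 0 0 0 -0.44;0 0 0 0 0 -0.56;0 0 0 0 0 -0.68;0 0 0 0 0 -0.8;0 0 0 0 0 -0.9'
python3 -m creep '0 0 0 0 0 -0.1;0 0 0 0 0 -0.2;0 0 0 0 0 -0.32;0 0 0 0 0 -0.44;0 0 0 0 0 -0.55;0 0 0 0 0 -0.65;0 0 0 0 0 -0.75;0 0 0 0 0 -0.78'
python3 -m creep '0 0 0 0 0 0;0 0 0 0 0 0'
python3 - <<'E'
from plan import *
f=cam('top');C,u,v=cloud(f);x,y,z=C.T
# plate centre: light disc raised at z .08
m=(x>.28)&(x<.53)&(y>-.40)&(y<-.18)&(z>.0775)&(z<.084)
P=C[m][:,:2]
im=np.zeros((260,260),np.uint8)
print(len(P),np.percentile(P,[0.5,99.5],axis=0))
f2=cam('side');C2=cloud(f2)[0];x,y,z=C2.T
m=(x>.28)&(x<.53)&(y>-.40)&(y<-.18)&(z>.0765)&(z<.084);print(m.sum(),np.percentile(C2[m][:,:2],[0.5,99.5],axis=0))
D=head([.34,.03,.25],90,20,-1);U0=head([.42,-.12,.25],78,20,-1);U=head([.433,-.291,.25],66,20,-1)
rows(D,U0,U);print(manip.sense()['qpos'].round(2))
q=np.array(manip.sense()['qpos']);A=now()
for B in (D,U0,U,head([.433,-.291,.14],66,20,-1)): q,w,z,m,d=go(q,A,B,10);A=B;print('%.3f %.2f %.2f %.2f'%(w,z,m,d),q.round(2))
E
```

```text
clock: 47.92
tcp_pos: [0.3404, -0.0189, 0.1673]
eef_rot: [-1.706, 0.11, -0.017]
force: [0.5, -0.5, -1.4]
finger_gap: 0.791
grip_force: 56.6
clock: 48.58
tcp_pos: [0.3404, -0.0189, 0.1672]
eef_rot: [-1.761, -0.78, 0.133]
force: [-0.3, 0.1, -0.9]
finger_gap: 0.79
grip_force: 56.6
clock: 49.25
tcp_pos: [0.3404, -0.019, 0.1673]
eef_rot: [-3.129, -1.436, 1.557]
force: [-0.3, -0.7, -0.3]
finger_gap: 0.792
grip_force: 56.6
clock: 49.42
tcp_pos: [0.3404, -0.0189, 0.1673]
eef_rot: [-3.073, -1.436, 1.5]
force: [0.6, 0.4, -0.5]
finger_gap: 0.791
grip_force: 56.6
1258 [[ 0.38342156 -0.36062077]
 [ 0.5038804  -0.20671067]]
459 [[ 0.42915716 -0.35564844]
 [ 0.49819833 -0.2269134 ]]
9.9 -0.1 -1.2 0.00 -0.21 -0.01 | rows>=2.4 to [ 0.34  -0.017  0.267]
-5.1 7.0 -14.0 -0.20 -0.00 0.07 | rows>=3.9 to [ 0.41  -0.166  0.267]
-5.6 3.9 -15.4 -0.20 0.00 0.07 | rows>=4.0 to [ 0.414 -0.334  0.267]
[ 0.81  0.55 -0.23  2.14 -0.91  1.62  1.12]
0.000 0.22 0.26 0.04 [ 0.8   0.19 -0.24  2.15 -0.9   1.67  0.88]
0.000 0.36 0.30 0.03 [ 0.89  0.39 -0.13  1.87 -0.91  1.71  0.83]
0.000 0.36 0.26 0.03 [ 1.02  0.57 -0.02  1.61 -0.93  1.8   0.78]
0.000 0.25 0.27 0.02 [ 1.01  0.72 -0.02  1.63 -0.91  1.69  0.92]
```

```bash
python3 -m creep '2 0 0 0 -0.04 0;4.5 0 -0.4 0 -0.1 0;7.5 0 -0.8 0 -0.16 0;9.9 0 -1.2 0 -0.21 -0.01;9.9 0 -1.2 0 -0.21 -0.01'
python3 -m creep '-0.5 0.8 -1.5 -0.02 0 0;-1.4 2 -4 -0.06 0 0.02;-2.5 3.5 -7 -0.1 0 0.04;-3.6 5 -10 -0.14 0 0.05;-4.6 6.3 -12.6 -0.18 0 0.06;-5.1 7 -14 -0.2 0 0.07;-5.1 7 -14 -0.2 0 0.07'
python3 -m creep '-0.5 0.4 -1.5 -0.02 0 0;-1.4 1 -4 -0.05 0 0.02;-2.5 1.8 -7 -0.09 0 0.03;-3.6 2.5 -10 -0.13 0 0.05;-4.6 3.2 -12.6 -0.16 0 0.06;-5.6 3.9 -15.4 -0.2 0 0.07;-5.6 3.9 -15.4 -0.2 0 0.07;-5.6 3.9 -15.4 -0.2 0 0.07'
python3 -m creep '0 0 0 0 0 0;0 0 0 0 0 0'
python3 - <<'E'
from plan import *
from scipy.optimize import minimize
for n in ('top','side'):
    f=dict(np.load(f'/tmp/{n}.npz'));C=cloud(f)[0];x,y,z=C.T
    C=C[(x>.27)&(x<.54)&(y>-.42)&(y<-.16)&(z>.05)&(z<.095)];pl=np.where(C[:,2]>.0755,1,-1)
    best=max(((pl[np.hypot(C[:,0]-a,C[:,1]-b)<.067].sum(),a,b) for a in np.arange(.41,.45,.001) for b in np.arange(-.31,-.27,.001)));print(n,best)
s=manip.sense();print(s['qpos'].round(2))
rows(head([.433,-.291,.25],66,20,-1))
# beaker as held
for n in ('top','side'):
    f=cam(n);cv2.imwrite(f'pics/held_{n}.png',f['frame'])
    for k in nets.masks_of(n,'beaker_mid')[:1]: print(n,round(k['p'],2),np.round(k['box']))
    N=now();g=N[0]+.05*N[1][:,2]
    im=f['frame'].copy()
    for h in (.043,-.057):
      for a in np.arange(0,6.28,.3):
        u=proj(f,g+[.034*np.cos(a),.034*np.sin(a),h]);cv2.circle(im,tuple(int(round(c)) for c in u),0,(0,255,0),-1)
    c=proj(f,g);c=int(c[0]),int(c[1]);cv2.imwrite(f'pics/h_{n}.png',cv2.resize(im[c[1]-50:c[1]+50,c[0]-60:c[0]+60],None,fx=3.2,fy=3.2))
cv2.imwrite('pics/h.png',np.hstack([cv2.imread('pics/h_top.png'),cv2.imread('pics/h_side.png')]))
E
```

```text
clock: 49.93
tcp_pos: [0.3423, -0.0177, 0.2712]
eef_rot: [3.116, -1.219, 1.595]
force: [1.1, -1.3, -0.9]
finger_gap: 0.789
grip_force: 56.6
clock: 50.52
tcp_pos: [0.4117, -0.1694, 0.2655]
eef_rot: [3.135, -1.226, 1.36]
force: [-0.1, 0.2, 0.1]
finger_gap: 0.789
grip_force: 56.7
clock: 51.18
tcp_pos: [0.414, -0.3359, 0.265]
eef_rot: [3.131, -1.228, 1.155]
force: [-0.3, -0.2, -1.3]
finger_gap: 0.788
grip_force: 56.7
clock: 51.35
tcp_pos: [0.415, -0.3337, 0.2657]
eef_rot: [3.128, -1.229, 1.162]
force: [-0.3, 0.5, -1.3]
finger_gap: 0.787
grip_force: 56.7
top (np.int64(1713), np.float64(0.434), np.float64(-0.295))
side (np.int64(1013), np.float64(0.433), np.float64(-0.295))
[ 1.01  0.57 -0.02  1.61 -0.94  1.8   0.78]
0.1 -0.1 -0.1 0.00 -0.01 0.00 | rows>=0.1 to [ 0.414 -0.334  0.267]
top 0.79 [417. 253.  40.  26.]
side 0.62 [385. 127.  34.  50.]
```

View pics/h.png

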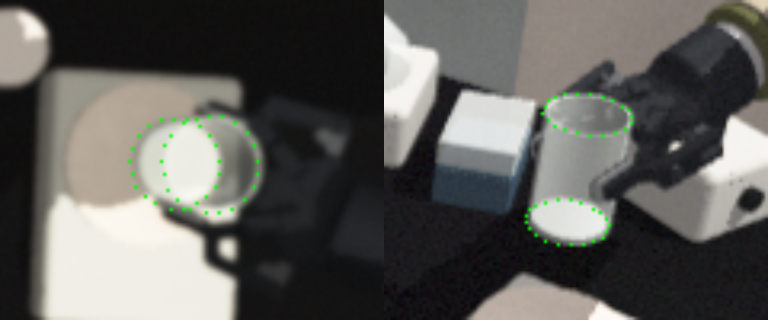

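The green model outlines match the held beaker in both views, upright and empty. The plate centre is at (.4335,-.294). Lowering it onto the plate.

```bash
python3 -m creep '-1 0.1 0.3 0 0 0;-3 0.1 1 0 0 0;-5 0.1 1.7 0 0 0;-7 0.1 2.4 0 0 0;-8.5 0.1 3 0 0 0;-9.4 0.1 3.3 0 0 0;-9.8 0.1 3.4 0 0 0;-9.8 0.1 3.4 0 0 0'
python3 -m creep '0 0 0 0 0 0;0 0 0 0 0 0'
python3 -m creep '-0.1 0 0 0 0 0;-0.2 0 0.1 0 0 0;-0.3 0 0.1 0 0 0;-0.3 0 0.1 0 0 0'
python3 -m creep '-0.1 0 0 0 0 0;-0.2 0 0.1 0 0 0;-0.3 0 0.1 0 0 0;-0.3 0 0.1 0 0 0'
```

```text
clock: 52.22
tcp_pos: [0.4157, -0.3363, 0.1614]
eef_rot: [3.129, -1.228, 1.158]
force: [-0.6, -0.1, -0.6]
finger_gap: 0.789
grip_force: 56.7
clock: 52.38
tcp_pos: [0.416, -0.3368, 0.163]
eef_rot: [3.122, -1.227, 1.165]
force: [-1.0, 0.6, -0.5]
finger_gap: 0.787
grip_force: 56.7
clock: 52.72
tcp_pos: [0.4157, -0.3365, 0.1589]
eef_rot: [3.126, -1.228, 1.161]
force: [0.0, 0.5, -1.3]
finger_gap: 0.784
grip_force: 56.7
clock: 53.05
tcp_pos: [0.4157, -0.3364, 0.1555]
eef_rot: [3.128, -1.228, 1.16]
force: [0.4, -0.6, 0.2]
finger_gap: 0.787
grip_force: 56.7
```

```bash
python3 -m creep '-0.1 0 0 0 0 0;-0.15 0 0 0 0 0;-0.15 0 0 0 0 0'
python3 -m creep '-0.1 0 0 0 0 0;-0.1 0 0 0 0 0;-0.1 0 0 0 0 0'
```

```text
clock: 53.3
tcp_pos: [0.4155, -0.337, 0.1542]
eef_rot: [3.127, -1.228, 1.16]
force: [0.6, -0.6, -0.6]
finger_gap: 0.791
grip_force: 56.7
clock: 53.55
tcp_pos: [0.4155, -0.3372, 0.1538]
eef_rot: [3.125, -1.228, 1.162]
force: [-1.1, 1.0, 4.8]
finger_gap: 0.79
grip_force: 56.7
```

Contact. Opening and backing straight out.

```bash
python3 -m creep '0 0 0 0 0 0;0 0 0 0 0 0;0 0 0 0 0 0;0 0 0 0 0 0;0 0 0 0 0 0;0 0 0 0 0 0' 1
python3 -m creep '0 0 -0.5 0 0 0;0 0 -1.5 0 0 0;0 0 -3 0 0 0;0 0 -5 0 0 0;0 0 -7 0 0 0;0 0 -9.5 0 0 0;0 0 -12 0 0 0;0 0 -12 0 0 0'
python3 -m creep '2 0 -1 0 0 0;4 0 -2 0 0 0;7 0 -3 0 0 0;10 0 -4 0 0 0;12 0 -5 0 0 0;12 0 -5 0 0 0'
python3 - <<'E'
from plan import *
ims=[];Cs=[]
for n in ('top','side'):
    f=cam(n);ims.append(f['frame']);Cs.append(cloud(f)[0])
    if n=='side':
        for k in nets.masks_of(n,'stopper1_mid')[:5]: print(round(k['p'],2),np.round(k['box']))
C=np.vstack(Cs);x,y,z=C.T
m=(np.hypot(x-.4335,y+.294)<.055)&(z>.168)&(z<.19);print('rim',m.sum(),cv2.minEnclosingCircle(C[m][:,:2].astype(np.float32)) if m.sum() else 0, np.percentile(z[m],98))
for a,b in ((.468,.376),(.462,.268),(.36,.38),(.354,.273)):
    m=(np.hypot(x-a,y-b)<.045)&(z>.155)&(z<.18); print('bottle',m.sum(),cv2.minEnclosingCircle(C[m][:,:2].astype(np.float32)))
cv2.imwrite('pics/end.png',np.hstack([cv2.resize(ims[0][110:320,100:460],(400,233)),cv2.resize(ims[1][90:323,100:500],(400,233))]))
E
```

```text
clock: 54.05
tcp_pos: [0.4154, -0.3373, 0.1533]
eef_rot: [3.127, -1.228, 1.161]
force: [-0.7, 0.3, -0.9]
finger_gap: 1.001
grip_force: 0.0
clock: 54.72
tcp_pos: [0.3657, -0.4451, 0.195]
eef_rot: [3.125, -1.223, 1.158]
force: [-0.4, -1.4, 0.4]
finger_gap: 0.997
grip_force: 0.0
clock: 55.22
tcp_pos: [0.365, -0.4474, 0.3288]
eef_rot: [3.108, -1.223, 1.177]
force: [0.6, -0.8, 0.5]
finger_gap: 1.0
grip_force: 0.0
rim 354 ((0.43537086248397827, -0.2933005392551422), 0.03746766224503517) 0.18376663463757884
bottle 529 ((0.467821329832077, 0.3757883310317993), 0.019661827012896538)
bottle 458 ((0.4627224802970886, 0.267199844121933), 0.01924428902566433)
bottle 574 ((0.3538687825202942, 0.38084733486175537), 0.019571887329220772)
bottle 505 ((0.3507627248764038, 0.272525817155838), 0.019311225041747093)
```

View pics/end.png

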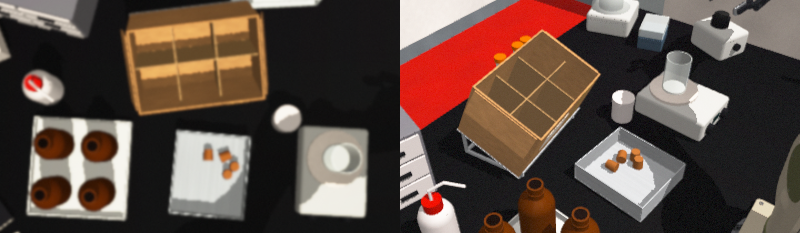

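The end picture shows four upright bottles in the tray, four stoppers in the dish at about (220,158) and the empty beaker on the plate at (342,157). The jar and wash bottle haven't moved. Handing in.

```bash
python3 -c "
from cell import workorder
print(workorder.close_job())"
```

```text
the job is handed in; nothing more can be done
None
```

The job is handed in at about 55 s of robot time: all four bottles stand upright in the tray, the four stoppers are in the dish, and the empty beaker stands upright within about 3 mm of the middle of the stirrer plate; no bottle fell, and the wash bottle and jar were left in place.

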